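Reload the bench oil filter and lock its dome

ROBOT

A 7-joint arm with a two-finger parallel gripper is mounted at the origin on the work surface. World frame = base frame: x ahead of the robot, y to its left, z up, the work surface at z = 0. Lengths are in m, angles in rad, forces in N, time in s.
With the tool pointing down it reaches from about 0.425 to 0.925 m from the base axis. Payload 6.8 kg.
Tool frame: the origin (TCP) lies midway between the tips of the shut fingers; the grasp point (between the pads) lies 19 mm behind it; y points along the fingers, z is the direction in which the jaws open and shut, and the axes are right-handed (so a half turn about y gives the same grasp; the last joint's range is limited). The gripper opens to 85 mm and grips with 20 to 120 N. Pads are 22 mm wide; open, the fingers measure 114 mm over their backs; the gripper's body (76 mm by 85 mm) begins 54 mm behind the grasp point. The pads swing forward as they close: fully open they stand 13 mm farther back than shut.
Start: joints at [-1.415, 0.477, 0.022, 1.555, -0.011, 1.109, -0.083], TCP at [0.176, 0.652, 0.231] pointing down, gripper open.
Joint ranges: [-2.96, 2.96], [-0.34, 2.1], [-1.41, 1.46], [0.24, 2.44], [-1.37, 4.51], [0.17, 1.92], [-2.96, 2.96]. Speed limits (rad/s): [2.39, 2.39, 3.14, 3.14, 3.14, 3.14, 3.14].

INTERFACE

Orientations are given as a unit quaternion [w, x, y, z].
In Python, from station import bot gives the robot as it stands. The module is installed in compiled form; this text tells all that it offers.
- The arm moves only by the shell command python3 -m crank 'ROWS' [FORCE]. ROWS is JSON, a list of rows, each an object with "linear": the shift along the tool's x, y, z in m, a list of three; "dr": the turn, a rotation vector about the tool's x, y, z in degrees, a list of three; "hand": the gripper command: -1 is shut, 1 is fully open, values between are in proportion. A call has 1 to 10 rows; each row is the pose to reach, as a shift and turn from the pose commanded when the call began, along the tool's axes at that moment; what a row does not reach only later rows make up. A row lasts 1/12 s, in which the tool goes at most 41.7 mm and 7.16 degrees, less where a joint would pass 70% of its speed; a pose out of reach is approached as far as the arm can. A call with a gripper value outside its range is refused whole. The fingers move at their own pace and stop on an object; FORCE is the grip in N (left out, the last holds). Time passes only in rows, so rows that repeat a pose let the fingers close. It gives the time, the measured TCP pose, the force and the opening at its end, in the units of the state.
- bot.get_obs(): the state, without advancing time (a new reading comes with each control period).
- bot.read_camera(name): name is "side" or "top"; returns the picture (400x640x3 uint8, blue, green, red); there is no depth.
- bot.camera_params(name): a dict with "K" (3x3 intrinsics, pixels), "k1" (the pictures are not rectified: a ray, as slopes to the right and down, at radius r is drawn at 1 + k1 r^2 times it, then the intrinsics apply), "R" (3x3) and "t" (3): a world point X has camera coordinates R X + t. Camera axes: x right, y down, z forward; pixel columns grow to the right and rows downward; lengths in m; the calibration is good to about 2 mm. A picture is of the moment at which its call begins. camera_params takes no time and is no camera call.
- bot.hand_in(): hands the job in, once; it reports no verdict.
Trained networks look in the newest picture that a camera, given by its name, has taken for a name from the list of things; names that differ only in an ending like _2 or _b are one class to them, and where a whole thing is asked for, a point or a joint stands for the part that bears it (a point fixed in the world has none). Each returns a list of dicts, best first, with "score" (0 to 1); they miss things now and then, are a little off and sometimes report something else, mostly with a low value. They report only what shows in the picture. A call takes as long as a camera call. They do not tell look-alikes from the thing itself.
- bot.search_frame(camera, target): "extent" ([left, top, right, bottom] in pixels, round what is visible of it).
- bot.cut_out(camera, target): "pixels" (400x640 bool, what is visible of it) and "extent" ([left, top, right, bottom] in pixels, round what is visible of it).
- bot.place_of(camera, target): "xy" ([column, row] in pixels: a listed point, or the origin of a listed thing).
The state is a dict: "t": time; "q": joint angles; "joint_vel": joint speeds; "joint_torque": joint torques, N m; "eef_pos": TCP position; "tool_rot": TCP orientation; "contact_force": force on the tool from outside, world axes, zero at the start; "torque": the same for the moment, N m; "gripper_width": opening from 0.0 (shut) to 1.0 (fully open).
Only numpy, scipy, OpenCV 4.12 (cv2) and the standard library are available. Lean on these libraries where they do the work, as an engineer would, in place of code of your own. Each camera call takes 0.05 s, during which the arm holds its last target. There are 200 camera calls.

TASK

Reload the bench oil filter: with the red lock collar turned back to its open (white) mark, lift the two dark used discs off the plate and lay them flat in the drip tray, then stack every fresh white disc from the cardboard flat and centred on the plate. Only then set the blue dome over the stack, right down on its seat with its ears in the gaps between the claws of the still open collar, and turn the collar clockwise so that its claws cover the ears and its yellow pointer stands at the green locked mark. Leave the yellow grease tin and the wrench where they are.

Things in the scene. Friction and masses are not known exactly. Their poses are not given: they have to be found in the camera images.
- base: Fixed grey filter base: round foot 196 mm across, 12 mm high; hub 124 mm across, its flat top (the dome's seat) 34 mm above the bench; in the middle a pedestal 66 to 70 mm across up to the disc plate at 54 mm. Origin: centre of the underside, z up. Foot marks: white (open) along +y, green (locked) 60 degrees clockwise of it. Two brass ports on the -x side.
- plate (a point): Centre of the flat top of the disc plate (66 mm across), 54 mm above the bench; axes as the base.
- seat (a point): Centre of the dome's seat, the hub's flat top 34 mm above the bench; axes as the base. The dome's three ears belong in the directions 0, +120 and -120 degrees from the base's +x axis (any ear in any of them), within about 20 degrees.
- collar (a joint): Red lock collar's angle (rad) about the base's axis: 0 fully open at a stop (handle along the base's +x), growing clockwise from above; 1.047 is the locked mark; it can be over-turned to 1.35. Stays where left; needs about 0.35 N m (3 to 4 N at the handle). Ring 128 mm inside, 152 outside, top 50 mm above the bench; yellow pointer 90 degrees anticlockwise from the handle.
- collar_grip (a point): Point to hold on the collar's upright round black handle: 115 mm from the collar's axis, 60 mm above the bench. The handle is 18 mm in diameter and free from 41 mm to 78 mm above the bench; it stands on a red arm 20 mm wide.
- claw0 (a point): Middle of the underside of one of the collar's three claws, 54 mm from the axis, 60 degrees anticlockwise from the handle. The claws are 34 mm wide, reach in to 50 mm from the axis, and lie 44 to 50 mm above the bench.
- claw1 (a point): The same on the claw opposite the handle.
- claw2 (a point): The same on the third claw.
- dome: Loose blue dome (0.2 to 0.5 kg), a cup open below: 86 mm outside, 78 inside, 77 high (72 inside), low flange 94 mm across, three bare-metal ears 28 mm wide, 8 thick, reaching 58 mm from the axis, one along the dome's +x, the others at +120 and -120 degrees. Origin: centre of its underside, z up: height 0 on the bench, 34 mm when seated on the base.
- dome_knob (a point): Grip point on the dome's upright black knob (28 mm in diameter, from 77 mm to 107 mm above the dome's underside), 96 mm above the underside.
- ear0 (a point): Middle of the top of the ear that lies along the dome's +x, 54 mm from the dome's axis.
- tray: Fixed aluminium drip tray on the bench, 170 (x) x 150 mm (y) outside, 22 mm high, walls and floor 3 mm: room for two discs side by side along its x. Origin: centre of its underside.
- mat: Fixed sheet of cardboard, 170 x 200 x 3 mm, on which the fresh discs lie flat, apart from one another. Origin: centre of its underside.
- used1: Lower used filter disc, dark brown, 60 mm in diameter and 12 mm thick, about 50 g; lies on the filter's plate, roughly centred. Origin: centre of its underside.
- used2: Upper used filter disc, the same, lying on used1. Origin: centre of its underside.
- tin: Bystander: low yellow grease tin, 64 mm across, 42 mm high, closed. Origin: centre of its underside.
- wrench: Bystander: steel wrench lying on the bench near the robot.
- fresh1: Fresh filter disc (may be absent: two to four of fresh1 to fresh4 are present), off-white with a brass eyelet, 60 mm in diameter and 12 mm thick, about 50 g; lies flat on the cardboard. Origin: centre of its underside; either face may be up.
- fresh2: Another fresh disc like fresh1 (may be absent).
- fresh3: Another fresh disc like fresh1 (may be absent).
- fresh4: Another fresh disc like fresh1 (may be absent).
Mind the look-alikes: they are no part of the job. Leave any orange or turquoise look-alike of the fresh4 alone. What is shaped like the fresh2 but purple is not meant.

How it is judged:
By the outcome, as a careful person would: the job done as asked, in the order asked, and still so for the second after the job is handed in, with the robot touching nothing.
Of fresh1, fresh2, fresh3, fresh4 only 2 to 4 are there at a start; the rules pass over those that are not, and their reading is None.
At some moment in a run one of dome may be knocked a few centimetres aside while the robot is not near it.
Once in a run the grip may slacken for a moment while it holds something.
It also fails if it takes over 208 s, if anything falls off the work surface, if the arm or the gripper's body presses on something with over 40 N, if the wrist force passes 120 N, or if a joint passes its speed limit or range.

## Working session

There is one attempt and no reset: what is moved stays moved. The work goes in short steps, Python scripts to look and compute and a shell command to move; the robot and the scene stay as the last step left them, time stands still between calls to the robot, and variables do not carry over. Pictures are saved under pics/ and viewed, about 12 in all and at most 16, crops included, and the job is handed in when it is done.

```bash
mkdir -p pics
python3 - <<'E'
from station import bot
import cv2,numpy as np
o=bot.get_obs(); print({k:np.round(v,3) for k,v in o.items()})
for c in("top","side"):
    im=bot.read_camera(c); cv2.imwrite(f"pics/{c}0.png",im)
    p=bot.camera_params(c); print(c,np.round(p["K"],1).tolist(),p["k1"],np.round(p["R"],3).tolist(),np.round(p["t"],3))
    print("campos",-np.array(p["R"]).T@p["t"])
    for n in["plate","seat","base","collar_grip","claw0","dome","dome_knob","ear0","tray","mat","used2","tin","wrench","fresh1"]:
        print(n,[(np.round(d["xy"]).tolist(),round(d["score"],2)) for d in bot.place_of(c,n)][:7])
E
```

```text
{'t': np.float64(0.0), 'q': array([-1.415,  0.478,  0.022,  1.556, -0.012,  1.109, -0.083]), 'joint_vel': array([-0.002,  0.001,  0.001,  0.001,  0.   , -0.001, -0.002]), 'joint_torque': array([-1.0000e-03, -5.9644e+01,  1.6080e+00, -2.8120e+01,  1.2000e-02,
        1.0000e-02,  0.0000e+00]), 'eef_pos': array([0.176, 0.651, 0.23 ]), 'tool_rot': array([-0.7  ,  0.702, -0.093,  0.093]), 'contact_force': array([0.368, 0.174, 0.532]), 'torque': array([ 0.017, -0.042, -0.018]), 'gripper_width': np.float64(1.001)}
top [[419.1, 0.0, 321.8], [0.0, 419.1, 200.6], [0.0, 0.0, 1.0]] -0.1017583132232134 [[-0.015, -1.0, -0.027], [-0.984, 0.02, -0.176], [0.176, 0.024, -0.984]] [0.091 0.554 1.036]
campos [0.3645894  0.05566376 1.11952365]
plate [([372.0, 205.0], 0.84), ([296.0, 149.0], 0.19)]
seat [([373.0, 209.0], 0.7)]
base [([373.0, 209.0], 0.62)]
collar_grip [([414.0, 191.0], 0.63)]
claw0 [([374.0, 189.0], 0.77), ([354.0, 218.0], 0.71), ([389.0, 220.0], 0.6)]
dome [([458.0, 177.0], 0.65)]
dome_knob [([467.0, 169.0], 0.56)]
ear0 [([445.0, 179.0], 0.94)]
tray [([470.0, 253.0], 0.64), ([442.0, 176.
[... 775 characters left out ...]
 236.0], 0.95), ([348.0, 243.0], 0.88), ([320.0, 254.0], 0.73), ([332.0, 256.0], 0.56), ([316.0, 337.0], 0.49), ([335.0, 237.0], 0.26)]
dome [([390.0, 315.0], 0.57), ([321.0, 232.0], 0.22)]
dome_knob [([395.0, 284.0], 0.61)]
ear0 [([384.0, 292.0], 0.83), ([323.0, 256.0], 0.72)]
tray [([318.0, 338.0], 0.94)]
mat [([296.0, 191.0], 0.91)]
used2 [([330.0, 238.0], 0.63), ([282.0, 272.0], 0.53), ([328.0, 240.0], 0.44), ([279.0, 189.0], 0.37)]
tin [([363.0, 208.0], 0.73), ([312.0, 197.0], 0.53)]
wrench [([279.0, 271.0], 0.91)]
fresh1 [([380.0, 290.0], 0.72), ([312.0, 198.0], 0.71), ([299.0, 184.0], 0.7), ([330.0, 172.0], 0.68), ([249.0, 196.0], 0.47), ([279.0, 188.0], 0.46), ([292.0, 171.0], 0.43)]
```

View pics/top0.png

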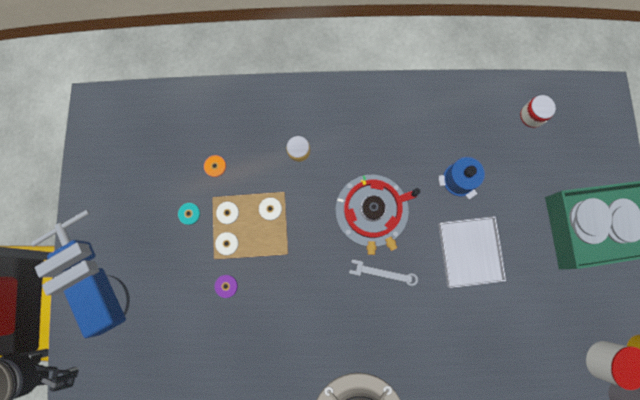

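View pics/side0.png

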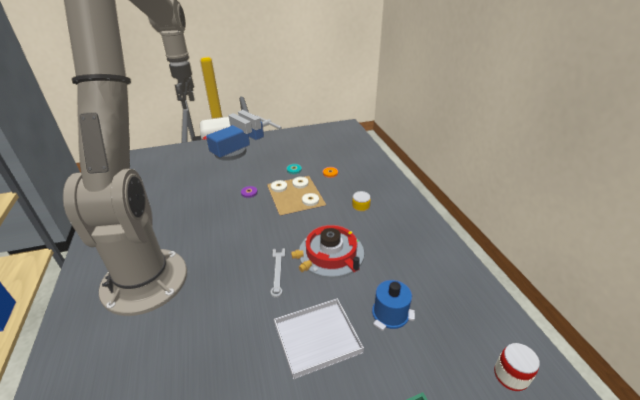

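```bash
cat > h.py <<'E'
from station import bot
import cv2,numpy as np
from scipy.spatial.transform import Rotation as Rn
P={c:bot.camera_params(c) for c in("top","side")}
def proj(c,X):
    p=P[c]; Y=np.atleast_2d(X)@np.array(p["R"]).T+p["t"]; s=Y[:,:2]/Y[:,2:]
    s=s*(1+p["k1"]*(s**2).sum(1,keepdims=True)); K=np.array(p["K"]); return s*[K[0,0],K[1,1]]+K[:2,2]
def ray(c,uv):
    p=P[c]; K=np.array(p["K"]); d=(np.array(uv,float)-K[:2,2])/[K[0,0],K[1,1]]; s=d.copy()
    for _ in range(20): s=d/(1+p["k1"]*(s@s))
    R=np.array(p["R"]); return -R.T@p["t"], R.T@np.r_[s,1]
def at(c,uv,z):
    o,d=ray(c,uv); return (o+d*(z-o[2])/d[2])
def tri(ut,us):
    A=np.zeros((3,3));b=np.zeros(3)
    for c,u in(("top",ut),("side",us)):
        o,d=ray(c,u); d/=np.linalg.norm(d); M=np.eye(3)-np.outer(d,d); A+=M;b+=M@o
    return np.linalg.solve(A,b)
def R(): 
    q=bot.get_obs()["tool_rot"]; return Rn.from_quat([q[1],q[2],q[3],q[0]])
def go(tcp,yaw=None):
    """shift (tool axes) and turn to reach tcp, tool down, jaws axis (tool z) at world yaw (deg, mod 180)"""
    o=bot.get_obs(); r=R(); M=r.as_matrix()
    lin=M.T@(np.array(tcp)-o["eef_pos"])
    z=M[:,2]; cur=np.degrees(np.arctan2(z[1],z[0]))
    if yaw is None: yaw=cur
    yaw=cur+(yaw-cur+90)%180-90; a=np.radians(yaw)
    Z=np.array([np.cos(a),np.sin(a),0]);Y=np.array([0,0,-1]);T=np.c_[np.cross(Y,Z),Y,Z]
    rv=np.degrees((r.inv()*Rn.from_matrix(T)).as_rotvec())
    print("t",round(o["t"],2),"tcp",o["eef_pos"].round(4),"curyaw",round(cur,1),"lin",lin.round(4),"dr",rv.round(1),"q7",o["q"][6].round(2))
E
python3 - <<'E'
from h import *
t=cv2.imread("pics/top0.png"); s=cv2.imread("pics/side0.png")
a=cv2.resize(t[160:260,320:480],(800,500),interpolation=cv2.INTER_CUBIC)
cv2.imwrite("pics/c1.png",a)
b=cv2.resize(s[215:335,280:420],(700,600),interpolation=cv2.INTER_CUBIC); cv2.imwrite("pics/c2.png",b)
for n,ut,us in [("plate",(372,205),(333,241)),("seat",(373,209),(331,245)),("base",(373,209),(332,252)),("grip",(414,191),(360,262)),("dome",(458,177),(390,315)),("knob",(467,169),(395,284)),("tray",(470,253),(318,338)),("mat",(244,225),(296,191))]: print(n,tri(ut,us).round(3))
print("seat",at("top",(373,209),.034),at("side",(331,245),.034))
hsv=cv2.cvtColor(t,cv2.COLOR_BGR2HSV)
m=((hsv[...,1]<60)&(hsv[...,2]>170)).astype(np.uint8); 
n,l,st,ce=cv2.connectedComponentsWithStats(m)
for i in range(1,n):
    if 40<st[i,4]<3000 and 150<ce[i,0]<300 and ce[i,1]>150: print("white",ce[i].round(1),st[i],at("top",ce[i],.015).round(4))
E
```

```text
plate [ 0.542 -0.048  0.049]
seat [ 0.534 -0.052  0.038]
base [ 0.538 -0.054  0.011]
grip [ 0.58  -0.158  0.058]
dome [ 0.622 -0.295 -0.009]
knob [ 0.621 -0.286  0.1  ]
tray [ 0.418 -0.311  0.   ]
mat [0.505 0.293 0.006]
seat [ 0.53361047 -0.05180255  0.034     ] [ 0.53728115 -0.0475872   0.034     ]
white [269.7 208.2] [258 197  24  23 397] [0.544  0.2225 0.015 ]
white [226.7 212.2] [216 201  23  24 378] [0.5354 0.3393 0.015 ]
white [226.  243.1] [215 232  23  24 395] [0.452  0.3394 0.015 ]
```

View pics/c1.png

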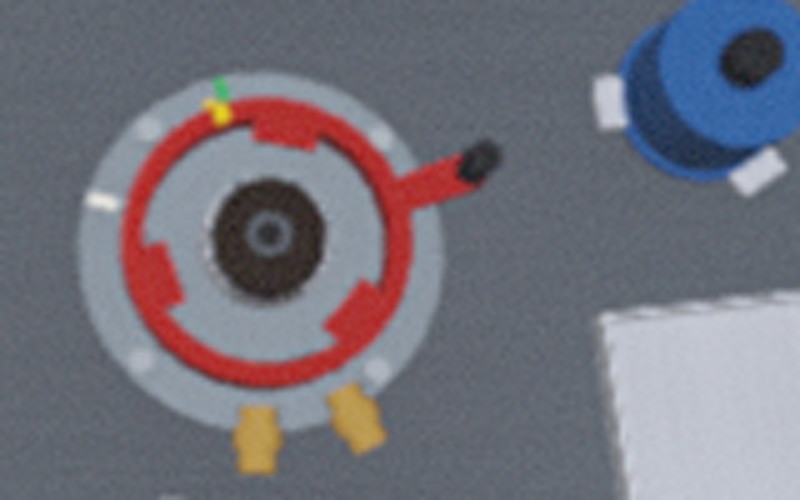

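View pics/c2.png

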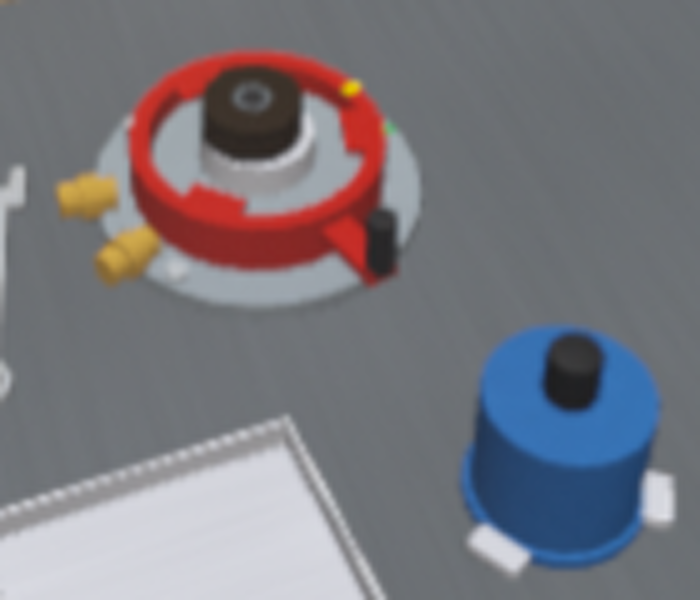

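Run:
```python
from h import *
from scipy.optimize import least_squares
th=np.linspace(0,2*np.pi,361)
def circ(x,y,r,z): return np.c_[x+r*np.cos(th),y+r*np.sin(th),0*th+z]
def f(v):
    a=proj("top",circ(*v,.098,.012)); b=proj("side",circ(*v,.098,.012))
    return [a[:,0].min()-335.6,a[:,0].max()-408.6,a[:,1].min()-174,a[:,1].max()-246.4,b[:,0].min()-299.4,b[:,0].max()-364,b[:,1].max()-276.6]
s=least_squares(f,[.538,-.05]); c=s.x; print("base",c,np.round(s.fun,1))
ang=lambda X:np.degrees(np.arctan2(X[1]-c[1],X[0]-c[0])).round(1)
C=lambda u,v:(320+u/5,160+v/5); S=lambda u,v:(280+u/5,215+v/5)
for n,u,z in(("white",C(101,201),.012),("green",C(221,90),.012),("ptr",C(218,112),.05),("grip",C(482,160),.078),("used",C(269,234),.078)):
    X=at("top",u,z); print(n,X.round(4),ang(X),np.hypot(*(X[:2]-c)).round(4))
print("side used",at("side",S(252,97),.078),"grip",at("side",S(382,217),.078), "ptr",ang(at("side",S(352,88),.05)))
print("knob",at("top",C(758,52),.107),at("side",S(575,350),.107))
for e,u in(("e1",C(609,102)),("e2",C(757,171))): print(e,at("top",u,.008))
for e,u in(("e2",S(498,548)),("e3",S(658,498))): print(e,at("side",u,.008))
# tray corners at z=.022
t=cv2.imread("pics/top0.png")
for i,w in enumerate([(440,223),(496,217),(505,282),(447,288)]): print(at("top",w,.022).round(3))
print("tin",at("top",(298,147),.042),"jaw yaw now"); go([.5,0,.2])
```

```text
base [ 0.53640309 -0.05195952] [-0.   0.3 -0.4 -0.4 -1.1  0.2 -0.1]
white [0.5627 0.0331 0.012 ] 72.8 0.089
green [ 0.6224 -0.0333  0.012 ] 12.2 0.088
ptr [ 0.6018 -0.0283  0.05  ] 19.9 0.0696
grip [ 0.5681 -0.1591  0.078 ] -73.5 0.1117
used [ 0.5323 -0.0497  0.078 ] 150.6 0.0047
side used [ 0.53475367 -0.04913776  0.078     ] grip [ 0.57249059 -0.16022963  0.078     ] ptr 18.5
knob [ 0.61469647 -0.29519588  0.107     ] [ 0.61760949 -0.29423439  0.107     ]
e1 [ 0.61256487 -0.24486542  0.008     ]
e2 [ 0.57278486 -0.3235296   0.008     ]
e2 [ 0.57497386 -0.32338349  0.008     ]
e3 [ 0.66307152 -0.31952095  0.008     ]
[ 0.495 -0.229  0.022]
[ 0.507 -0.381  0.022]
[ 0.336 -0.392  0.022]
[ 0.325 -0.237  0.022]
tin [0.70456261 0.1433879  0.042     ] jaw yaw now
t 1.5 tcp [0.176  0.6517 0.2313] curyaw 74.9 lin [ 0.4827  0.0313 -0.5446] dr [ 0. -0. -0.] q7 -0.08
```

Run:
```python
from h import *
go([.5705,-.160,.14],17.5)
```

```text
t 1.5 tcp [0.176  0.6517 0.2313] curyaw 74.9 lin [ 0.5925  0.0913 -0.6807] dr [ 0.  57.4  0. ] q7 -0.08
```

```bash
python3 -m crank '[{"linear":[0.265,0,-0.305],"dr":[0,0,0],"hand":1},{"linear":[0.265,0,-0.305],"dr":[0,0,0],"hand":1},{"linear":[0.265,0,-0.305],"dr":[0,0,0],"hand":1},{"linear":[0.265,0,-0.305],"dr":[0,0,0],"hand":1},{"linear":[0.265,0,-0.305],"dr":[0,0,0],"hand":1},{"linear":[0.265,0,-0.305],"dr":[0,0,0],"hand":1},{"linear":[0.265,0,-0.305],"dr":[0,0,0],"hand":1},{"linear":[0.265,0,-0.305],"dr":[0,0,0],"hand":1},{"linear":[0.265,0,-0.305],"dr":[0,0,0],"hand":1},{"linear":[0.265,0,-0.305],"dr":[0,0,0],"hand":1}]'
python3 -m crank '[{"linear":[0.265,0,-0.305],"dr":[0,0,0],"hand":1},{"linear":[0.265,0,-0.305],"dr":[0,0,0],"hand":1},{"linear":[0.265,0,-0.305],"dr":[0,0,0],"hand":1},{"linear":[0.265,0,-0.305],"dr":[0,0,0],"hand":1},{"linear":[0.265,0,-0.305],"dr":[0,0,0],"hand":1},{"linear":[0.265,0,-0.305],"dr":[0,0,0],"hand":1},{"linear":[0.265,0,-0.305],"dr":[0,0,0],"hand":1},{"linear":[0.265,0,-0.305],"dr":[0,0,0],"hand":1},{"linear":[0.265,0,-0.305],"dr":[0,0,0],"hand":1},{"linear":[0.265,0,-0.305],"dr":[0,0,0],"hand":1}]'
python3 -c "
from h import *
go([.5705,-.160,.14],17.5)"
```

```text
t: 2.33
eef_pos: [0.3536, 0.2844, 0.2316]
tool_rot: [-0.701, 0.701, -0.094, 0.094]
contact_force: [-0.0, -0.4, 0.4]
gripper_width: 1.004
t: 3.17
eef_pos: [0.5297, -0.0794, 0.2318]
tool_rot: [-0.701, 0.701, -0.093, 0.095]
contact_force: [1.3, 0.2, 0.4]
gripper_width: 0.999
t 3.17 tcp [ 0.5297 -0.0794  0.2318] curyaw 74.7 lin [ 0.0604  0.092  -0.0669] dr [-0.  57.2  0.1] q7 1.49
```

```bash
python3 -m crank '[{"linear":[0.06,0.02,-0.067],"dr":[0,7,0],"hand":0.2},{"linear":[0.06,0.04,-0.067],"dr":[0,14,0],"hand":0.2},{"linear":[0.06,0.06,-0.067],"dr":[0,21,0],"hand":0.2},{"linear":[0.06,0.09,-0.067],"dr":[0,28,0],"hand":0.2},{"linear":[0.06,0.09,-0.067],"dr":[0,35,0],"hand":0.2},{"linear":[0.06,0.09,-0.067],"dr":[0,42,0],"hand":0.2},{"linear":[0.06,0.09,-0.067],"dr":[0,49,0],"hand":0.2},{"linear":[0.06,0.09,-0.067],"dr":[0,56,0],"hand":0.2},{"linear":[0.06,0.09,-0.067],"dr":[0,57,0],"hand":0.2},{"linear":[0.06,0.09,-0.067],"dr":[0,57,0],"hand":0.2}]' 40
python3 -c "
from h import *
go([.5705,-.160,.14],17.5)
for c in('top','side'):
    im=bot.read_camera(c); cv2.imwrite('pics/%s1.png'%c,im)
a=cv2.imread('pics/top1.png')[150:270,330:490]; b=cv2.imread('pics/side1.png')[180:300,290:450]
cv2.imwrite('pics/v1.png',np.hstack([cv2.resize(x,None,fx=2.5,fy=2.5,interpolation=2) for x in(a,b)]))"
```

```text
t: 4.0
eef_pos: [0.5692, -0.1555, 0.1412]
tool_rot: [-0.572, 0.572, -0.415, 0.415]
contact_force: [-0.0, 0.8, 0.3]
gripper_width: 0.598
t 4.0 tcp [ 0.5692 -0.1555  0.1412] curyaw 18.0 lin [ 0.0047  0.0012 -0.0001] dr [0.  0.5 0. ] q7 0.88
```

View pics/v1.png

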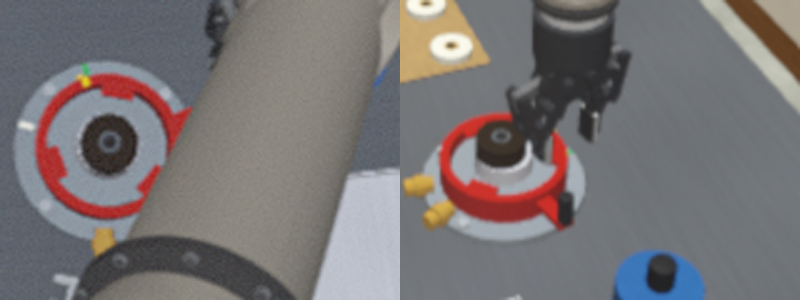

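```bash
python3 -m crank '[{"linear":[0.005,0.03,0],"dr":[0,0.5,0],"hand":0.2},{"linear":[0.005,0.06,0],"dr":[0,0.5,0],"hand":0.2},{"linear":[0.005,0.08,0],"dr":[0,0.5,0],"hand":0.2},{"linear":[0.005,0.094,0],"dr":[0,0.5,0],"hand":0.2},{"linear":[0.005,0.094,0],"dr":[0,0.5,0],"hand":-1},{"linear":[0.005,0.094,0],"dr":[0,0.5,0],"hand":-1},{"linear":[0.005,0.094,0],"dr":[0,0.5,0],"hand":-1},{"linear":[0.005,0.094,0],"dr":[0,0.5,0],"hand":-1},{"linear":[0.005,0.094,0],"dr":[0,0.5,0],"hand":-1},{"linear":[0.005,0.094,0],"dr":[0,0.5,0],"hand":-1}]' 60
python3 -c "
from h import *
o=bot.get_obs();go(o['eef_pos']);M=R().as_matrix();p=o['eef_pos'];print(o['gripper_width'],o['contact_force'])
c=np.array([.536,-.052]);v=p[:2]-c;print(np.hypot(*v),np.degrees(np.arctan2(v[1],v[0])))
for k in range(1,11):
    a=np.radians(3*k);w=np.array([[np.cos(a),-np.sin(a)],[np.sin(a),np.cos(a)]])@v
    print(k,(M.T@np.r_[w-v,0]).round(4))
"
```

```text
t: 4.93
eef_pos: [0.5718, -0.1609, 0.0486]
tool_rot: [0.57, -0.569, 0.418, -0.42]
contact_force: [0.6, -0.1, 3.4]
gripper_width: 0.192
t 4.93 tcp [ 0.5718 -0.1609  0.0486] curyaw 17.4 lin [0. 0. 0.] dr [-0.1 -0.   0.1] q7 0.96
0.1916986888917226 [ 0.55794808 -0.14994237  3.40598606]
0.11460658060297407 -71.78283008499827
1 [-0.0002  0.      0.006 ]
2 [-0.0008  0.      0.012 ]
3 [-0.0017  0.      0.0179]
4 [-0.0028  0.0001  0.0238]
5 [-0.0043  0.0001  0.0296]
6 [-0.0061  0.0001  0.0353]
7 [-0.0082  0.0001  0.041 ]
8 [-0.0106  0.0001  0.0465]
9 [-0.0132  0.0001  0.0518]
10 [-0.0162  0.0001  0.0571]
```

```bash
python3 -m crank '[{"linear":[-0.0002,0,0.006],"dr":[0,-3,0],"hand":-1},{"linear":[-0.0008,0,0.012],"dr":[0,-6,0],"hand":-1},{"linear":[-0.0017,0,0.0179],"dr":[0,-9,0],"hand":-1},{"linear":[-0.0028,0,0.0238],"dr":[0,-12,0],"hand":-1},{"linear":[-0.0043,0,0.0296],"dr":[0,-15,0],"hand":-1},{"linear":[-0.0061,0,0.0353],"dr":[0,-18,0],"hand":-1},{"linear":[-0.0082,0,0.041],"dr":[0,-21,0],"hand":-1},{"linear":[-0.0106,0,0.0465],"dr":[0,-24,0],"hand":-1},{"linear":[-0.0132,0,0.0518],"dr":[0,-27,0],"hand":-1},{"linear":[-0.0162,0,0.0571],"dr":[0,-30,0],"hand":-1}]'
python3 -m crank '[{"linear":[-0.0002,0,0.006],"dr":[0,-3,0],"hand":-1},{"linear":[-0.0008,0,0.012],"dr":[0,-6,0],"hand":-1},{"linear":[-0.0017,0,0.0179],"dr":[0,-9,0],"hand":-1},{"linear":[-0.0028,0,0.0238],"dr":[0,-12,0],"hand":-1},{"linear":[-0.0043,0,0.0296],"dr":[0,-15,0],"hand":-1},{"linear":[-0.0061,0,0.0353],"dr":[0,-18,0],"hand":-1},{"linear":[-0.0082,0,0.041],"dr":[0,-21,0],"hand":-1},{"linear":[-0.0106,0,0.0465],"dr":[0,-24,0],"hand":-1},{"linear":[-0.0106,0,0.0465],"dr":[0,-24,0],"hand":-1},{"linear":[-0.0106,0,0.0465],"dr":[0,-24,0],"hand":-1}]'
python3 -c "
from h import *
o=bot.get_obs();p=o['eef_pos'];v=p[:2]-[.536,-.052];print(o['contact_force'],np.hypot(*v),np.degrees(np.arctan2(v[1],v[0])))
go(p)
"
```

```text
t: 5.77
eef_pos: [0.6214, -0.1301, 0.0486]
tool_rot: [-0.658, 0.659, -0.256, 0.258]
contact_force: [1.6, -4.4, 1.3]
gripper_width: 0.189
t: 6.6
eef_pos: [0.6475, -0.0871, 0.0487]
tool_rot: [-0.698, 0.698, -0.112, 0.117]
contact_force: [8.5, -1.5, -4.3]
gripper_width: 0.19
[ 8.51426751 -1.45821788 -4.32470722] 0.11694282836726133 -17.49059176244766
t 6.6 tcp [ 0.6475 -0.0871  0.0487] curyaw 71.4 lin [0. 0. 0.] dr [-0.1 -0.   0.4] q7 1.56
```

```bash
python3 -m crank '[{"linear":[0,0,0],"dr":[0,0,0],"hand":0.2},{"linear":[0,0,0],"dr":[0,0,0],"hand":0.2},{"linear":[0,0,0],"dr":[0,0,0],"hand":0.2},{"linear":[0,-0.03,0],"dr":[0,0,0],"hand":0.2},{"linear":[0,-0.06,0],"dr":[0,0,0],"hand":0.2},{"linear":[0,-0.09,0],"dr":[0,0,0],"hand":1},{"linear":[0,-0.09,0],"dr":[0,0,0],"hand":1}]'
python3 -c "
from h import *
go([.534,-.0493,.125])
im=bot.read_camera('top');cv2.imwrite('pics/t2.png',im)
for n in('used2','plate','claw0','collar_grip'):print(n,bot.place_of('top',n)[:3])
im=bot.read_camera('side')
for n in('used2','plate','claw0','collar_grip'):print(n,bot.place_of('side',n)[:3])
cv2.imwrite('pics/v2.png',cv2.resize(im[170:300,270:430],(800,650)[:2],interpolation=2)[:600])
"
```

```text
t: 7.18
eef_pos: [0.6471, -0.0877, 0.1435]
tool_rot: [0.698, -0.697, 0.112, -0.118]
contact_force: [0.6, -0.4, 0.3]
gripper_width: 0.864
t 7.18 tcp [ 0.6471 -0.0877  0.1435] curyaw 71.3 lin [-1.196e-01  1.750e-02  1.000e-04] dr [-0.1 -0.   0.5] q7 1.52
used2 [{'xy': [372.6, 205.5], 'score': 0.62}]
plate [{'xy': [370.7, 206.4], 'score': 0.81}]
claw0 [{'xy': [358.8, 190.4], 'score': 0.65}]
collar_grip []
used2 [{'xy': [297.0, 182.1], 'score': 0.6}, {'xy': [331.4, 238.1], 'score': 0.52}, {'xy': [332.5, 237.0], 'score': 0.44}]
plate [{'xy': [333.0, 238.8], 'score': 0.58}, {'xy': [297.7, 183.4], 'score': 0.37}]
claw0 [{'xy': [340.3, 228.9], 'score': 0.97}, {'xy': [340.6, 254.1], 'score': 0.91}, {'xy': [312.0, 240.8], 'score': 0.82}]
collar_grip [{'xy': [372.6, 239.7], 'score': 0.89}]
```

View pics/v2.png

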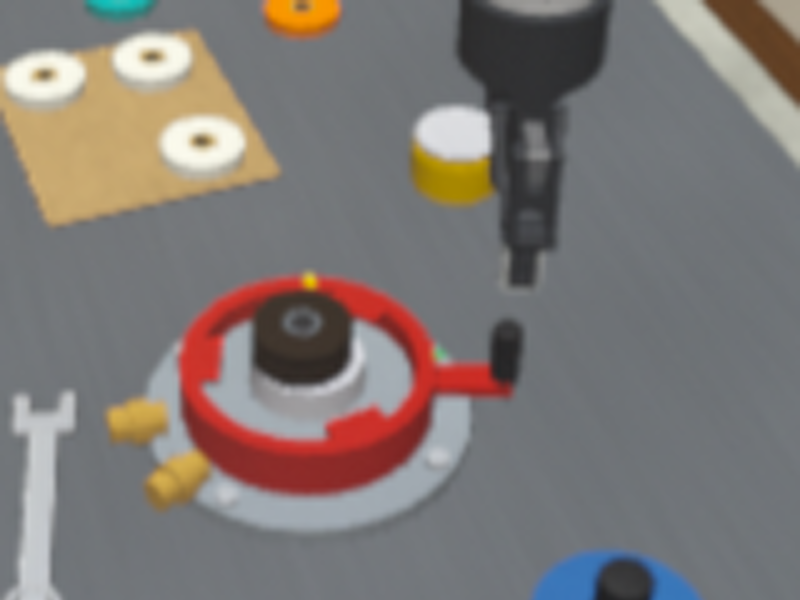

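```bash
python3 -c "
from h import *
c=[.536,-.052]
for u,z in(((331.8,226),.052),((371.4,236.3),.078),((340.3,228.9),.044),((340.6,254.1),.044),((312,240.8),.044)):
  X=at('side',u,z);v=X[:2]-c;print(X.round(4),np.hypot(*v),np.degrees(np.arctan2(v[1],v[0])))
print(at('side',(330.3,234.3),.078), at('top',(372.6,206),.078))"
```

```text
[0.5591 0.0138 0.052 ] 0.06971120081473839 70.65726331861492
[ 0.6441 -0.0909  0.078 ] 0.11490356545581186 -19.762729122851166
[0.5828 0.002  0.044 ] 0.0714635818946766 49.1283967915969
[ 0.5489 -0.1009  0.044 ] 0.05056134318961911 -75.17621267824275
[ 0.4857 -0.0242  0.044 ] 0.0574631711934615 151.11277316537772
[ 0.53460679 -0.04864493  0.078     ] [ 0.53441298 -0.04671733  0.078     ]
```

```bash
python3 -m crank '[{"linear":[-0.03,0,0],"dr":[0,0,0],"hand":1},{"linear":[-0.06,0,0],"dr":[0,0,0],"hand":1},{"linear":[-0.09,0,0],"dr":[0,0,0],"hand":1},{"linear":[-0.1195,0.018,0],"dr":[0,0,0],"hand":1},{"linear":[-0.1195,0.018,0],"dr":[0,0,0],"hand":1},{"linear":[-0.1195,0.018,0],"dr":[0,0,0],"hand":1}]' 40
python3 -c "
from h import *
go([.534,-.0493,.064])"
```

```text
t: 8.18
eef_pos: [0.5284, -0.0478, 0.1184]
tool_rot: [0.698, -0.698, 0.115, -0.113]
contact_force: [0.3, -0.5, 0.1]
gripper_width: 1.004
t 8.18 tcp [ 0.5284 -0.0478  0.1184] curyaw 71.4 lin [0.0059 0.0543 0.0004] dr [ 0.  -0.  -0.2] q7 1.45
```

```bash
python3 -m crank '[{"linear":[0.006,0.02,0],"dr":[0,0,0],"hand":1},{"linear":[0.006,0.04,0],"dr":[0,0,0],"hand":1},{"linear":[0.006,0.0545,0],"dr":[0,0,0],"hand":1},{"linear":[0.006,0.0545,0],"dr":[0,0,0],"hand":1},{"linear":[0.006,0.0545,0],"dr":[0,0,0],"hand":-1},{"linear":[0.006,0.0545,0],"dr":[0,0,0],"hand":-1},{"linear":[0.006,0.0545,0],"dr":[0,0,0],"hand":-1},{"linear":[0.006,0.0545,0],"dr":[0,0,0],"hand":-1},{"linear":[0.006,0.0545,0],"dr":[0,0,0],"hand":-1}]' 40
python3 -c "
from h import *
go([.534,-.0493,.064])
im=bot.read_camera('side')
cv2.imwrite('pics/v3.png',cv2.resize(im[170:290,270:430],(800,600),interpolation=2))
"
```

```text
t: 8.93
eef_pos: [0.5378, -0.0507, 0.0663]
tool_rot: [0.698, -0.698, 0.113, -0.116]
contact_force: [-0.2, -0.4, 5.1]
gripper_width: 0.676
t 8.93 tcp [ 0.5378 -0.0507  0.0663] curyaw 71.4 lin [-0.004   0.0023  0.0001] dr [-0.1 -0.   0.2] q7 1.5
```

View pics/v3.png

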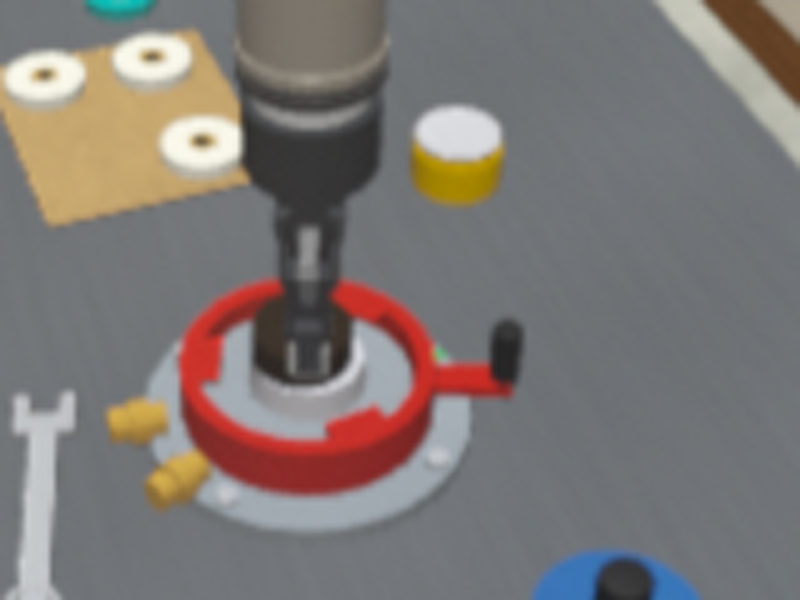

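```bash
python3 -m crank '[{"linear":[0,-0.01,0],"dr":[0,0,0],"hand":-1},{"linear":[0,-0.03,0],"dr":[0,0,0],"hand":-1},{"linear":[0,-0.05,0],"dr":[0,0,0],"hand":-1},{"linear":[0,-0.08,0],"dr":[0,0,0],"hand":-1},{"linear":[0,-0.08,0],"dr":[0,0,0],"hand":-1}]' 40
python3 -c "
from h import *
go([.457,-.3075,.14],93.7)
o=bot.get_obs();print(o['gripper_width'],o['contact_force'])
im=bot.read_camera('side')
cv2.imwrite('pics/v4.png',cv2.resize(im[150:290,270:430],(640,560),interpolation=2))
"
```

```text
t: 9.4
eef_pos: [0.5397, -0.0509, 0.1504]
tool_rot: [0.698, -0.697, 0.112, -0.118]
contact_force: [0.6, -1.0, -0.0]
gripper_width: 0.679
t 9.4 tcp [ 0.5397 -0.0509  0.1504] curyaw 71.3 lin [ 0.0037  0.0095 -0.2696] dr [ -0.1 -22.4   0.5] q7 1.44
0.679467484456122 [ 6.34259617e-01 -9.64781842e-01 -9.47648366e-04]
```

View pics/v4.png

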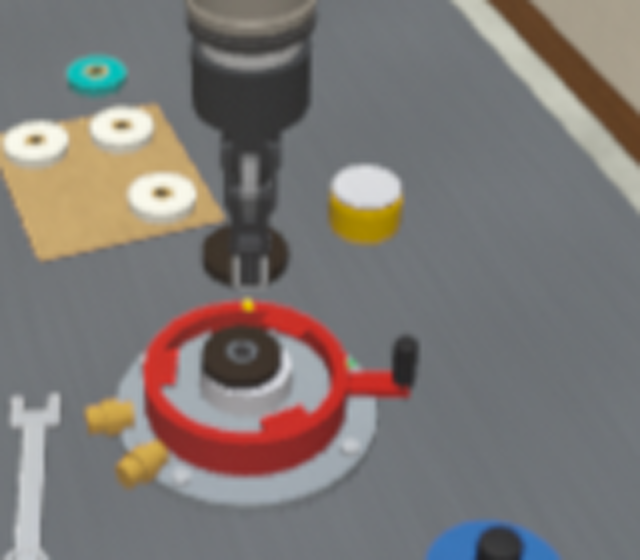

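```bash
python3 -m crank '[{"linear":[0,0,-0.03],"dr":[0,0,0],"hand":-1},{"linear":[0.004,0.01,-0.065],"dr":[0,-3,0],"hand":-1},{"linear":[0.004,0.01,-0.1],"dr":[0,-6,0],"hand":-1},{"linear":[0.004,0.01,-0.135],"dr":[0,-10,0],"hand":-1},{"linear":[0.004,0.01,-0.17],"dr":[0,-14,0],"hand":-1},{"linear":[0.004,0.01,-0.205],"dr":[0,-18,0],"hand":-1},{"linear":[0.004,0.01,-0.24],"dr":[0,-22,0],"hand":-1},{"linear":[0.004,0.01,-0.27],"dr":[0,-22.4,0],"hand":-1},{"linear":[0.004,0.01,-0.27],"dr":[0,-22.4,0],"hand":-1},{"linear":[0.004,0.01,-0.27],"dr":[0,-22.4,0],"hand":-1}]' 
python3 -c "
from h import *
go([.457,-.3075,.005],93.7)
o=bot.get_obs();print(o['gripper_width'],o['contact_force'])
"
```

```text
t: 10.28
eef_pos: [0.4525, -0.3094, 0.1347]
tool_rot: [-0.707, 0.707, 0.021, -0.022]
contact_force: [0.2, -0.3, -1.0]
gripper_width: 0.678
t 10.28 tcp [ 0.4525 -0.3094  0.1347] curyaw 93.5 lin [0.0047 0.1297 0.0017] dr [ 0.  -0.2 -0. ] q7 2.32
0.6780104339299372 [ 0.20750855 -0.32918348 -1.01997533]
```

```bash
python3 -m crank '[{"linear":[0.004,0.03,0.002],"dr":[0,0,0],"hand":-1},{"linear":[0.004,0.06,0.002],"dr":[0,0,0],"hand":-1},{"linear":[0.004,0.09,0.002],"dr":[0,0,0],"hand":-1},{"linear":[0.004,0.11,0.002],"dr":[0,0,0],"hand":-1},{"linear":[0.004,0.12,0.002],"dr":[0,0,0],"hand":-1},{"linear":[0.004,0.12,0.002],"dr":[0,0,0],"hand":-1},{"linear":[0.004,0.12,0.002],"dr":[0,0,0],"hand":-1}]' 
python3 -c "
from h import *
go([.457,-.3075,.005],93.7)
o=bot.get_obs();print(o['gripper_width'],o['contact_force'])
im=bot.read_camera('side')
cv2.imwrite('pics/v5.png',cv2.resize(im[240:380,240:400],(640,560),interpolation=2))
"
```

```text
t: 10.87
eef_pos: [0.4583, -0.3046, 0.015]
tool_rot: [0.707, -0.707, -0.024, 0.024]
contact_force: [0.1, -0.4, -0.5]
gripper_width: 0.675
t 10.87 tcp [ 0.4583 -0.3046  0.015 ] curyaw 93.8 lin [-0.0015  0.01   -0.0029] dr [-0.   0.1 -0. ] q7 2.4
0.6747073721566254 [ 0.07527264 -0.41963494 -0.4850601 ]
```

View pics/v5.png

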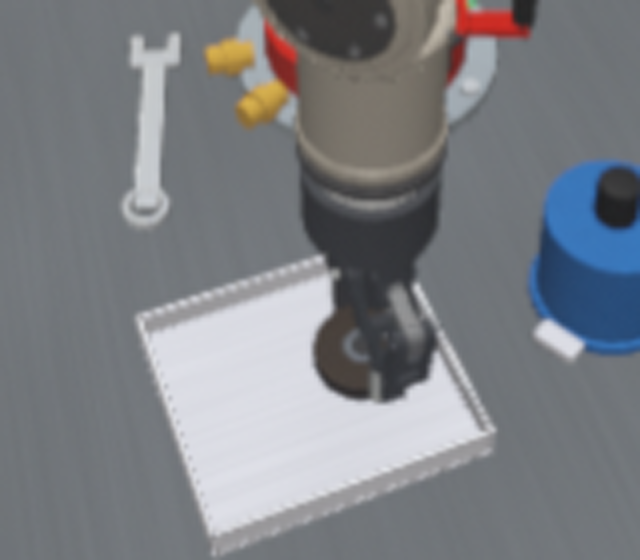

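```bash
python3 -m crank '[{"linear":[-0.001,0.004,-0.002],"dr":[0,0,0],"hand":-1},{"linear":[-0.001,0.009,-0.002],"dr":[0,0,0],"hand":-1},{"linear":[-0.001,0.0105,-0.002],"dr":[0,0,0],"hand":-1},{"linear":[-0.001,0.0105,-0.002],"dr":[0,0,0],"hand":-1},{"linear":[-0.001,0.0105,-0.002],"dr":[0,0,0],"hand":-1}]' 
python3 -m crank '[{"linear":[0,0,0],"dr":[0,0,0],"hand":1},{"linear":[0,0,0],"dr":[0,0,0],"hand":1},{"linear":[0,0,0],"dr":[0,0,0],"hand":1},{"linear":[0,-0.03,0],"dr":[0,0,0],"hand":1},{"linear":[0,-0.07,0],"dr":[0,0,0],"hand":1},{"linear":[0,-0.12,0],"dr":[0,0,0],"hand":1},{"linear":[0,-0.12,0],"dr":[0,0,0],"hand":1},{"linear":[0,-0.12,0],"dr":[0,0,0],"hand":1}]' 
python3 -c "
from h import *
bot.read_camera('side');print([ (d['xy'],d['score']) for d in bot.place_of('side','used1')])
go([.5345,-.0495,.125],73)
"
```

```text
t: 11.33
eef_pos: [0.4569, -0.3073, 0.0044]
tool_rot: [0.707, -0.707, -0.023, 0.023]
contact_force: [0.2, -0.2, -0.6]
gripper_width: 0.677
t: 12.0
eef_pos: [0.4592, -0.3087, 0.1279]
tool_rot: [-0.706, 0.708, 0.026, -0.021]
contact_force: [0.2, -0.2, -0.8]
gripper_width: 1.002
[([330.3, 334.4], 0.62)]
t 12.1 tcp [ 0.457  -0.3071  0.1243] curyaw 93.8 lin [ 0.0944 -0.0007  0.2519] dr [-0.  20.8  0. ] q7 2.33
```

```bash
python3 -m crank '[{"linear":[0.01,0,0.03],"dr":[0,3,0],"hand":1},{"linear":[0.03,0,0.065],"dr":[0,6,0],"hand":1},{"linear":[0.04,0,0.1],"dr":[0,10,0],"hand":1},{"linear":[0.05,0,0.135],"dr":[0,14,0],"hand":1},{"linear":[0.07,0,0.17],"dr":[0,18,0],"hand":1},{"linear":[0.08,0,0.205],"dr":[0,20,0],"hand":1},{"linear":[0.09,0,0.24],"dr":[0,21,0],"hand":1},{"linear":[0.094,0,0.252],"dr":[0,21,0],"hand":1},{"linear":[0.094,0,0.252],"dr":[0,21,0],"hand":1},{"linear":[0.094,0,0.252],"dr":[0,21,0],"hand":1}]' 
python3 -c "
from h import *
X=at('side',(330.2,238),.066);print(X)
bot.read_camera('side');print([ (d['xy'],d['score'],at('side',d['xy'],.054).round(4)) for d in bot.place_of('side','used1')])
go([.5345,-.0495,.053],73)
"
```

```text
t: 12.93
eef_pos: [0.5331, -0.0493, 0.1228]
tool_rot: [-0.699, 0.7, -0.106, 0.104]
contact_force: [0.1, -0.5, 0.3]
gripper_width: 1.005
[ 0.53359363 -0.05106461  0.066     ]
[([328.9, 333.7], 0.95, array([ 0.4399, -0.341 ,  0.054 ])), ([328.7, 242.0], 0.67, array([ 0.5283, -0.0537,  0.054 ]))]
t 13.03 tcp [ 0.5331 -0.0515  0.1235] curyaw 72.7 lin [0.0009 0.0705 0.0024] dr [ 0.1 -0.3 -0.1] q7 1.49
```

```bash
python3 -m crank '[{"linear":[0.001,0.02,0.001],"dr":[0,0,0],"hand":1},{"linear":[0.001,0.045,0.001],"dr":[0,0,0],"hand":1},{"linear":[0.001,0.065,0.001],"dr":[0,0,0],"hand":1},{"linear":[0.001,0.07,0.001],"dr":[0,0,0],"hand":1},{"linear":[0.001,0.07,0.001],"dr":[0,0,0],"hand":1},{"linear":[0.001,0.07,0.001],"dr":[0,0,0],"hand":-1},{"linear":[0.001,0.07,0.001],"dr":[0,0,0],"hand":-1},{"linear":[0.001,0.07,0.001],"dr":[0,0,0],"hand":-1},{"linear":[0.001,0.07,0.001],"dr":[0,0,0],"hand":-1},{"linear":[0.001,0.07,0.001],"dr":[0,0,0],"hand":-1}]' 40
python3 -m crank '[{"linear":[0,-0.01,0],"dr":[0,0,0],"hand":-1},{"linear":[0,-0.03,0],"dr":[0,0,0],"hand":-1},{"linear":[0,-0.06,0],"dr":[0,0,0],"hand":-1},{"linear":[0,-0.085,0],"dr":[0,0,0],"hand":-1},{"linear":[0,-0.085,0],"dr":[0,0,0],"hand":-1},{"linear":[0,-0.085,0],"dr":[0,0,0],"hand":-1}]' 40
python3 -c "
from h import *
im=bot.read_camera('side');cv2.imwrite('pics/s6.png',im)
print([ (d['xy'],d['score']) for d in bot.place_of('side','used1')])
go([.375,-.3125,.14],93.7)
"
```

```text
t: 13.87
eef_pos: [0.5363, -0.0497, 0.056]
tool_rot: [0.699, -0.699, 0.105, -0.107]
contact_force: [-1.7, -0.8, 5.9]
gripper_width: 0.677
t: 14.37
eef_pos: [0.5368, -0.0489, 0.1418]
tool_rot: [0.7, -0.699, 0.104, -0.107]
contact_force: [-0.9, -0.5, -0.8]
gripper_width: 0.669
[([330.3, 329.4], 0.79), ([330.3, 242.9], 0.72), ([328.5, 219.1], 0.46), ([390.0, 315.0], 0.27)]
t 14.47 tcp [ 0.5351 -0.0487  0.1394] curyaw 72.8 lin [-0.0749 -0.0007 -0.2993] dr [ -0.  -20.9  -0. ] q7 1.48
```

```bash
python3 -m crank '[{"linear":[-0.008,0,-0.034],"dr":[0,0,0],"hand":-1},{"linear":[-0.017,0,-0.068],"dr":[0,-3,0],"hand":-1},{"linear":[-0.025,0,-0.102],"dr":[0,-6,0],"hand":-1},{"linear":[-0.034,0,-0.136],"dr":[0,-10,0],"hand":-1},{"linear":[-0.043,0,-0.17],"dr":[0,-14,0],"hand":-1},{"linear":[-0.051,0,-0.204],"dr":[0,-18,0],"hand":-1},{"linear":[-0.06,0,-0.238],"dr":[0,-21,0],"hand":-1},{"linear":[-0.068,0,-0.272],"dr":[0,-21,0],"hand":-1},{"linear":[-0.075,0,-0.3],"dr":[0,-21,0],"hand":-1},{"linear":[-0.075,0,-0.3],"dr":[0,-21,0],"hand":-1}]'
python3 -m crank '[{"linear":[0,0,0],"dr":[0,0,0],"hand":-1},{"linear":[0,0,0],"dr":[0,0,0],"hand":-1}]'
python3 -c "
from h import *
o=bot.get_obs();print(o['gripper_width'],o['contact_force'])
go([.375,-.3125,.006],93.7)
"
```

```text
t: 15.3
eef_pos: [0.3702, -0.3183, 0.1388]
tool_rot: [-0.706, 0.707, 0.019, -0.021]
contact_force: [-0.3, 0.3, -0.3]
gripper_width: 0.674
t: 15.47
eef_pos: [0.3748, -0.3125, 0.1385]
tool_rot: [0.707, -0.706, -0.023, 0.024]
contact_force: [0.1, 0.4, -0.9]
gripper_width: 0.677
0.6772133129904067 [ 0.12449341  0.39772153 -0.85607911]
t 15.47 tcp [ 0.3748 -0.3125  0.1385] curyaw 93.8 lin [ 0.0004  0.1325 -0.0002] dr [-0.1  0.1 -0.1] q7 2.41
```

```bash
python3 -m crank '[{"linear":[0,0.04,0],"dr":[0,0,0],"hand":-1},{"linear":[0,0.08,0],"dr":[0,0,0],"hand":-1},{"linear":[0,0.11,0],"dr":[0,0,0],"hand":-1},{"linear":[0,0.125,0],"dr":[0,0,0],"hand":-1},{"linear":[0,0.1325,0],"dr":[0,0,0],"hand":-1},{"linear":[0,0.1325,0],"dr":[0,0,0],"hand":-1},{"linear":[0,0.1325,0],"dr":[0,0,0],"hand":-1}]'
python3 -m crank '[{"linear":[0,0,0],"dr":[0,0,0],"hand":1},{"linear":[0,0,0],"dr":[0,0,0],"hand":1},{"linear":[0,0,0],"dr":[0,0,0],"hand":1},{"linear":[0,-0.03,0],"dr":[0,0,0],"hand":1},{"linear":[0,-0.07,0],"dr":[0,0,0],"hand":1},{"linear":[0,-0.12,0],"dr":[0,0,0],"hand":1},{"linear":[0,-0.12,0],"dr":[0,0,0],"hand":1},{"linear":[0,-0.12,0],"dr":[0,0,0],"hand":1}]' 
python3 -c "
from h import *
im=bot.read_camera('side')
hsv=cv2.cvtColor(im,cv2.COLOR_BGR2HSV)
m=((hsv[...,1]<60)&(hsv[...,2]>170)).astype(np.uint8)
m[:165]=0;m[215:]=0;m[:,:268]=0;m[:,330:]=0
n,l,st,ce=cv2.connectedComponentsWithStats(m)
for i in range(1,n):
    if st[i,4]>25: print('white',ce[i].round(1),st[i],at('side',ce[i],.013).round(4))
t=bot.read_camera('top');cv2.imwrite('pics/t7.png',t);cv2.imwrite('pics/s7.png',im)
print(bot.get_obs()['gripper_width'])
go([.544,.2225,.12],90)
cv2.imwrite('pics/v7.png',np.hstack([cv2.resize(t[150:300,330:530],None,fx=2,fy=2),cv2.resize(im[220:370,230:430],None,fx=2,fy=2)]))
"
```

```text
t: 16.05
eef_pos: [0.3757, -0.3127, 0.0069]
tool_rot: [0.707, -0.707, -0.024, 0.024]
contact_force: [0.7, 0.4, 0.2]
gripper_width: 0.679
t: 16.72
eef_pos: [0.3772, -0.3148, 0.1304]
tool_rot: [-0.706, 0.708, 0.026, -0.021]
contact_force: [0.1, -0.1, -0.5]
gripper_width: 1.002
white [287.3 167.4] [279 165  18   8  83] [0.5106 0.4548 0.013 ]
white [308.4 204.3] [297 194  22  21 156] [0.53   0.1914 0.013 ]
1.0006394329685926
t 16.82 tcp [ 0.3752 -0.3131  0.1271] curyaw 93.8 lin [0.204  0.0073 0.5232] dr [0.  3.8 0.1] q7 2.44
```

View pics/v7.png

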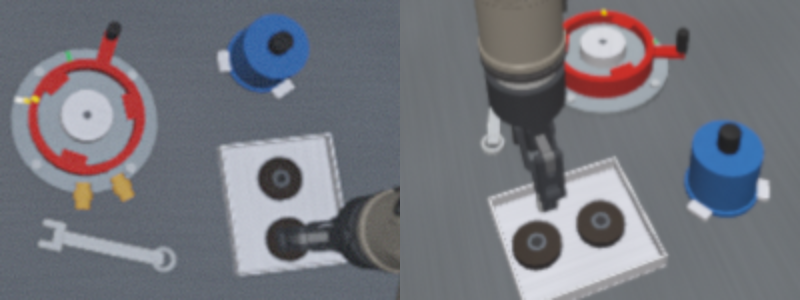

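```bash
python3 -m crank '[{"linear":[0.136,0,0.349],"dr":[0,3.8,0],"hand":1},{"linear":[0.136,0,0.349],"dr":[0,3.8,0],"hand":1},{"linear":[0.136,0,0.349],"dr":[0,3.8,0],"hand":1},{"linear":[0.136,0,0.349],"dr":[0,3.8,0],"hand":1},{"linear":[0.136,0,0.349],"dr":[0,3.8,0],"hand":1},{"linear":[0.136,0,0.349],"dr":[0,3.8,0],"hand":1},{"linear":[0.136,0,0.349],"dr":[0,3.8,0],"hand":1},{"linear":[0.204,0.007,0.523],"dr":[0,3.8,0],"hand":1},{"linear":[0.204,0.007,0.523],"dr":[0,3.8,0],"hand":1},{"linear":[0.204,0.007,0.523],"dr":[0,3.8,0],"hand":1}]'
python3 -m crank '[{"linear":[0.052,0,0.133],"dr":[0,0,0],"hand":1},{"linear":[0.052,0,0.133],"dr":[0,0,0],"hand":1},{"linear":[0.052,0,0.133],"dr":[0,0,0],"hand":1},{"linear":[0.052,0,0.133],"dr":[0,0,0],"hand":1},{"linear":[0.052,0,0.133],"dr":[0,0,0],"hand":1}]'
python3 -c "
from h import *
print('plate',at('top',(373.5,207),.054),at('side',(230+601/2,220+41/2),.054))
go([.544,.2225,.12],90)
im=bot.read_camera('side')
for d in bot.place_of('side','fresh1'): print(d['xy'],round(d['score'],2),at('side',d['xy'],.003).round(4))
for b in bot.search_frame('side','fresh1'): print(np.round(b['extent']),round(b['score'],2))
t=bot.read_camera('top')
for d in bot.place_of('top','fresh1'): print(d['xy'],round(d['score'],2),at('top',d['xy'],.003).round(4))
"
```

```text
t: 17.65
eef_pos: [0.4993, 0.0858, 0.1219]
tool_rot: [-0.707, 0.707, -0.001, -0.001]
contact_force: [0.5, -1.1, -0.1]
gripper_width: 1.003
t: 18.07
eef_pos: [0.552, 0.223, 0.1212]
tool_rot: [0.708, -0.707, -0.002, 0.003]
contact_force: [0.1, -0.4, 0.2]
gripper_width: 1.004
plate [ 0.53567476 -0.05129688  0.054     ] [ 1.08846378 -0.21798861  0.054     ]
t 18.07 tcp [0.552  0.223  0.1212] curyaw 90.4 lin [-0.008   0.0013 -0.0005] dr [-0.1  0.4 -0.1] q7 1.28
[292.8, 170.2] 0.71 [0.5304 0.4431 0.003 ]
[300.0, 182.4] 0.68 [0.5374 0.3483 0.003 ]
[311.4, 199.1] 0.67 [0.5512 0.2309 0.003 ]
[339.0, 253.9] 0.63 [ 0.5586 -0.0601  0.003 ]
[249.0, 194.9] 0.6 [0.3382 0.324  0.003 ]
[329.8, 172.3] 0.51 [0.6682 0.3832 0.003 ]
[237. 190. 256. 197.] 0.71
[273. 251. 285. 296.] 0.7
[286. 163. 303. 172.] 0.56
[323. 166. 337. 180.] 0.52
[303. 225. 378. 271.] 0.5
[304. 191. 318. 208.] 0.48
[292. 178. 310. 187.] 0.45
[190.0, 211.0] 0.84 [0.5424 0.4453 0.003 ]
[382.7, 163.8] 0.71 [ 0.6635 -0.0862  0.003 ]
[269.1, 208.6] 0.66 [0.545 0.226 0.003]
```

```bash
python3 -c "
from h import *
for a,b in(((269.7,208.2),(310.6,198.2)),((226.7,212.2),(300.4,181.2)),((226,243.1),(279,184.8))): print(at('top',a,.015).round(4),at('side',b,.015).round(4),tri(a,b).round(4))
print(at('side',(330.5,240.5),.054))
go([.545,.224,.003],90)"
```

```text
[0.5441 0.2225 0.015 ] [0.546  0.2212 0.015 ] [0.5453 0.2226 0.0139]
[0.5354 0.3393 0.015 ] [0.5371 0.3382 0.015 ] [0.5364 0.3395 0.0141]
[0.4521 0.3394 0.015 ] [0.4544 0.3385 0.015 ] [0.4533 0.3394 0.0144]
[ 0.53516965 -0.04910549  0.054     ]
t 18.32 tcp [0.5516 0.2146 0.1227] curyaw 89.8 lin [-0.0065  0.1197  0.0096] dr [ 0.1 -0.2 -0.1] q7 1.28
```

```bash
python3 -m crank '[{"linear":[-0.0065,0.03,0.008],"dr":[0,0,0],"hand":1},{"linear":[-0.0065,0.06,0.008],"dr":[0,0,0],"hand":1},{"linear":[-0.0065,0.08,0.008],"dr":[0,0,0],"hand":1},{"linear":[-0.0065,0.08,0.008],"dr":[0,0,0],"hand":1},{"linear":[-0.0065,0.08,0.008],"dr":[0,0,0],"hand":1},{"linear":[-0.0065,0.08,0.008],"dr":[0,0,0],"hand":1}]'
python3 -c "
from h import *
go([.545,.222,.003],90)"
```

```text
t: 18.82
eef_pos: [0.5468, 0.2241, 0.0448]
tool_rot: [0.707, -0.707, 0.0, -0.001]
contact_force: [-0.2, 0.0, 0.9]
gripper_width: 1.002
t 18.82 tcp [0.5468 0.2241 0.0448] curyaw 89.9 lin [-0.0018  0.0418 -0.0021] dr [-0.  -0.1  0.1] q7 1.31
```

```bash
python3 -m crank '[{"linear":[-0.001,0.02,-0.001],"dr":[0,0,0],"hand":1},{"linear":[-0.001,0.035,-0.001],"dr":[0,0,0],"hand":1},{"linear":[-0.001,0.041,-0.001],"dr":[0,0,0],"hand":1},{"linear":[-0.001,0.041,-0.001],"dr":[0,0,0],"hand":1},{"linear":[-0.001,0.041,-0.001],"dr":[0,0,0],"hand":-1},{"linear":[-0.001,0.041,-0.001],"dr":[0,0,0],"hand":-1},{"linear":[-0.001,0.041,-0.001],"dr":[0,0,0],"hand":-1},{"linear":[-0.001,0.041,-0.001],"dr":[0,0,0],"hand":-1},{"linear":[-0.001,0.041,-0.001],"dr":[0,0,0],"hand":-1},{"linear":[-0.001,0.041,-0.001],"dr":[0,0,0],"hand":-1}]' 40
python3 -m crank '[{"linear":[0,-0.02,0],"dr":[0,0,0],"hand":-1},{"linear":[0,-0.05,0],"dr":[0,0,0],"hand":-1},{"linear":[0,-0.085,0],"dr":[0,0,0],"hand":-1},{"linear":[0,-0.12,0],"dr":[0,0,0],"hand":-1},{"linear":[0,-0.12,0],"dr":[0,0,0],"hand":-1},{"linear":[0,-0.12,0],"dr":[0,0,0],"hand":-1},{"linear":[0,-0.12,0],"dr":[0,0,0],"hand":-1}]'
python3 -c "
from h import *
go([.5355,-.051,.12],73)"
```

```text
t: 19.65
eef_pos: [0.5459, 0.2242, 0.0044]
tool_rot: [0.708, -0.707, -0.0, -0.001]
contact_force: [-1.4, -0.6, 7.2]
gripper_width: 0.677
t: 20.23
eef_pos: [0.5447, 0.2241, 0.1229]
tool_rot: [0.707, -0.707, -0.0, -0.0]
contact_force: [0.3, 0.1, -1.3]
gripper_width: 0.674
t 20.23 tcp [0.5447 0.2241 0.1229] curyaw 90.0 lin [-0.0092  0.0027 -0.2751] dr [-0. 17.  0.] q7 1.27
```

```bash
python3 -m crank '[{"linear":[-0.001,0,-0.035],"dr":[0,3,0],"hand":-1},{"linear":[-0.002,0,-0.07],"dr":[0,6,0],"hand":-1},{"linear":[-0.003,0,-0.105],"dr":[0,9,0],"hand":-1},{"linear":[-0.005,0,-0.14],"dr":[0,12,0],"hand":-1},{"linear":[-0.006,0,-0.175],"dr":[0,15,0],"hand":-1},{"linear":[-0.007,0,-0.21],"dr":[0,17,0],"hand":-1},{"linear":[-0.008,0,-0.245],"dr":[0,17,0],"hand":-1},{"linear":[-0.009,0.01,-0.275],"dr":[0,17,0],"hand":-1},{"linear":[-0.009,0.03,-0.275],"dr":[0,17,0],"hand":-1},{"linear":[-0.009,0.03,-0.275],"dr":[0,17,0],"hand":-1}]'
python3 -m crank '[{"linear":[0,0.005,0],"dr":[0,0,0],"hand":-1},{"linear":[0,0.005,0],"dr":[0,0,0],"hand":-1},{"linear":[0,0.005,0],"dr":[0,0,0],"hand":-1}]'
python3 -c "
from h import *
print(bot.get_obs()['gripper_width'])
go([.5355,-.051,.0563],73)"
```

```text
t: 21.07
eef_pos: [0.5325, -0.0532, 0.089]
tool_rot: [-0.698, 0.7, -0.108, 0.104]
contact_force: [0.7, 1.0, -0.5]
gripper_width: 0.677
t: 21.32
eef_pos: [0.5359, -0.0497, 0.0874]
tool_rot: [0.7, -0.699, 0.104, -0.104]
contact_force: [0.0, -0.1, -0.1]
gripper_width: 0.677
0.67727047069048
t 21.32 tcp [ 0.5359 -0.0497  0.0874] curyaw 73.1 lin [ 0.0001  0.0311 -0.0014] dr [-0.   0.1 -0. ] q7 1.53
```

```bash
python3 -m crank '[{"linear":[0,0.015,-0.001],"dr":[0,0,0],"hand":-1},{"linear":[0,0.025,-0.001],"dr":[0,0,0],"hand":-1},{"linear":[0,0.031,-0.001],"dr":[0,0,0],"hand":-1},{"linear":[0,0.031,-0.001],"dr":[0,0,0],"hand":-1},{"linear":[0,0.031,-0.001],"dr":[0,0,0],"hand":-1}]'
python3 -m crank '[{"linear":[0,0,0],"dr":[0,0,0],"hand":1},{"linear":[0,0,0],"dr":[0,0,0],"hand":1},{"linear":[0,0,0],"dr":[0,0,0],"hand":1},{"linear":[0,-0.02,0],"dr":[0,0,0],"hand":1},{"linear":[0,-0.045,0],"dr":[0,0,0],"hand":1},{"linear":[0,-0.07,0],"dr":[0,0,0],"hand":1},{"linear":[0,-0.07,0],"dr":[0,0,0],"hand":1},{"linear":[0,-0.07,0],"dr":[0,0,0],"hand":1}]'
python3 -c "
from h import *
go([.5362,.339,.12],90)"
```

```text
t: 21.73
eef_pos: [0.5355, -0.0517, 0.0565]
tool_rot: [-0.699, 0.699, -0.105, 0.104]
contact_force: [0.2, -0.2, -0.7]
gripper_width: 0.673
t: 22.4
eef_pos: [0.5366, -0.052, 0.128]
tool_rot: [0.7, -0.699, 0.103, -0.106]
contact_force: [-0.2, 0.2, -0.6]
gripper_width: 1.005
t 22.4 tcp [ 0.5366 -0.052   0.128 ] curyaw 73.0 lin [-0.1148  0.0082  0.3737] dr [ -0.1 -17.    0.2] q7 1.5
```

```bash
python3 -m crank '[{"linear":[-0.0115,0,0.037],"dr":[0,-2,0],"hand":1},{"linear":[-0.023,0,0.074],"dr":[0,-4,0],"hand":1},{"linear":[-0.0345,0,0.111],"dr":[0,-6,0],"hand":1},{"linear":[-0.046,0,0.149],"dr":[0,-8,0],"hand":1},{"linear":[-0.0575,0,0.187],"dr":[0,-10,0],"hand":1},{"linear":[-0.069,0,0.224],"dr":[0,-12,0],"hand":1},{"linear":[-0.08,0,0.261],"dr":[0,-14,0],"hand":1},{"linear":[-0.092,0,0.298],"dr":[0,-16,0],"hand":1},{"linear":[-0.1035,0,0.335],"dr":[0,-17,0],"hand":1},{"linear":[-0.1148,0.01,0.373],"dr":[0,-17,0],"hand":1}]'
python3 -m crank '[{"linear":[0,0.03,0],"dr":[0,0,0],"hand":1},{"linear":[0,0.06,0],"dr":[0,0,0],"hand":1},{"linear":[0,0.07,0],"dr":[0,0,0],"hand":1},{"linear":[0,0.07,0],"dr":[0,0,0],"hand":1},{"linear":[0,0.07,0],"dr":[0,0,0],"hand":1}]'
python3 -c "
from h import *
go([.5362,.339,.003],90)"
```

```text
t: 23.23
eef_pos: [0.5349, 0.3402, 0.1168]
tool_rot: [0.707, -0.707, -0.0, -0.0]
contact_force: [1.5, -0.1, 0.7]
gripper_width: 0.997
t: 23.65
eef_pos: [0.5349, 0.3371, 0.0462]
tool_rot: [-0.707, 0.708, -0.001, 0.0]
contact_force: [0.7, 0.3, 0.4]
gripper_width: 1.002
t 23.65 tcp [0.5349 0.3371 0.0462] curyaw 89.9 lin [0.0014 0.0432 0.0019] dr [ 0.1 -0.1 -0.1] q7 1.13
```

```bash
python3 -m crank '[{"linear":[0.001,0.02,0.001],"dr":[0,0,0],"hand":1},{"linear":[0.001,0.035,0.001],"dr":[0,0,0],"hand":1},{"linear":[0.001,0.042,0.001],"dr":[0,0,0],"hand":1},{"linear":[0.001,0.042,0.001],"dr":[0,0,0],"hand":1},{"linear":[0.001,0.042,0.001],"dr":[0,0,0],"hand":-1},{"linear":[0.001,0.042,0.001],"dr":[0,0,0],"hand":-1},{"linear":[0.001,0.042,0.001],"dr":[0,0,0],"hand":-1},{"linear":[0.001,0.042,0.001],"dr":[0,0,0],"hand":-1},{"linear":[0.001,0.042,0.001],"dr":[0,0,0],"hand":-1},{"linear":[0.001,0.042,0.001],"dr":[0,0,0],"hand":-1}]' 40
python3 -m crank '[{"linear":[0,-0.02,0],"dr":[0,0,0],"hand":-1},{"linear":[0,-0.05,0],"dr":[0,0,0],"hand":-1},{"linear":[0,-0.085,0],"dr":[0,0,0],"hand":-1},{"linear":[0,-0.125,0],"dr":[0,0,0],"hand":-1},{"linear":[0,-0.125,0],"dr":[0,0,0],"hand":-1},{"linear":[0,-0.125,0],"dr":[0,0,0],"hand":-1},{"linear":[0,-0.125,0],"dr":[0,0,0],"hand":-1}]'
python3 -c "
from h import *
go([.5355,-.051,.125],73)
t=bot.read_camera('top');s=bot.read_camera('side');cv2.imwrite('pics/t8.png',t);cv2.imwrite('pics/s8.png',s)
cv2.imwrite('pics/v8.png',np.hstack([cv2.resize(t[160:260,325:425],None,fx=4,fy=4,interpolation=2),cv2.resize(s[190:290,280:380],None,fx=4,fy=4,interpolation=2)]))"
```

```text
t: 24.48
eef_pos: [0.5369, 0.3397, 0.0067]
tool_rot: [0.708, -0.707, -0.0, -0.001]
contact_force: [-1.2, -1.4, 7.9]
gripper_width: 0.67
t: 25.07
eef_pos: [0.5358, 0.3393, 0.1301]
tool_rot: [0.707, -0.707, -0.0, -0.0]
contact_force: [-0.3, -0.0, -0.2]
gripper_width: 0.668
t 25.07 tcp [0.5358 0.3393 0.1301] curyaw 90.0 lin [-2.000e-04  4.800e-03 -3.903e-01] dr [-0.1 17.   0. ] q7 1.1
```

View pics/v8.png

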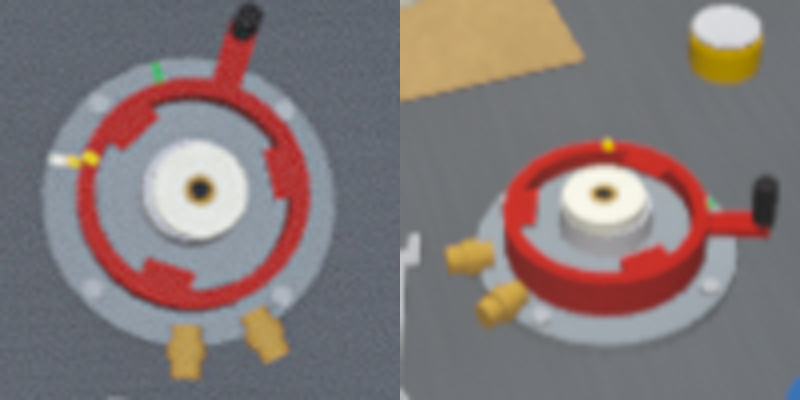

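```bash
python3 -m crank '[{"linear":[0,0,-0.039],"dr":[0,2,0],"hand":-1},{"linear":[0,0,-0.078],"dr":[0,4,0],"hand":-1},{"linear":[0,0,-0.117],"dr":[0,6,0],"hand":-1},{"linear":[0,0,-0.156],"dr":[0,8,0],"hand":-1},{"linear":[0,0,-0.195],"dr":[0,10,0],"hand":-1},{"linear":[0,0,-0.234],"dr":[0,12,0],"hand":-1},{"linear":[0,0,-0.273],"dr":[0,14,0],"hand":-1},{"linear":[0,0,-0.312],"dr":[0,16,0],"hand":-1},{"linear":[0,0,-0.351],"dr":[0,17,0],"hand":-1},{"linear":[0,0,-0.39],"dr":[0,17,0],"hand":-1}]'
python3 -m crank '[{"linear":[0,0.01,0],"dr":[0,0,0],"hand":-1},{"linear":[0,0.025,0],"dr":[0,0,0],"hand":-1},{"linear":[0,0.03,0],"dr":[0,0,0],"hand":-1},{"linear":[0,0.03,0],"dr":[0,0,0],"hand":-1},{"linear":[0,0.03,0],"dr":[0,0,0],"hand":-1}]'
python3 -c "
from h import *
print(bot.get_obs()['gripper_width'])
bot.read_camera('side');go([.5355,-.051,.0688],73)
bot.read_camera('side');go([.5355,-.051,.0688],73)"
```

```text
t: 26.0
eef_pos: [0.5346, -0.0525, 0.1284]
tool_rot: [-0.699, 0.7, -0.106, 0.104]
contact_force: [1.1, -0.2, -0.8]
gripper_width: 0.672
t: 26.42
eef_pos: [0.5352, -0.0502, 0.0989]
tool_rot: [-0.699, 0.7, -0.105, 0.104]
contact_force: [0.9, 0.1, 0.0]
gripper_width: 0.67
0.6697061624000041
t 26.47 tcp [ 0.5358 -0.0502  0.0995] curyaw 73.0 lin [-0.      0.0307 -0.0009] dr [ 0.  0. -0.] q7 1.53
t 26.52 tcp [ 0.5361 -0.0502  0.0998] curyaw 73.0 lin [-0.0003  0.031  -0.001 ] dr [-0.  0.  0.] q7 1.53
```

```bash
python3 -m crank '[{"linear":[0,0.015,-0.001],"dr":[0,0,0],"hand":-1},{"linear":[0,0.025,-0.001],"dr":[0,0,0],"hand":-1},{"linear":[0,0.031,-0.001],"dr":[0,0,0],"hand":-1},{"linear":[0,0.031,-0.001],"dr":[0,0,0],"hand":-1},{"linear":[0,0.031,-0.001],"dr":[0,0,0],"hand":-1}]'
python3 -m crank '[{"linear":[0,0,0],"dr":[0,0,0],"hand":1},{"linear":[0,0,0],"dr":[0,0,0],"hand":1},{"linear":[0,0,0],"dr":[0,0,0],"hand":1},{"linear":[0,-0.02,0],"dr":[0,0,0],"hand":1},{"linear":[0,-0.045,0],"dr":[0,0,0],"hand":1},{"linear":[0,-0.06,0],"dr":[0,0,0],"hand":1},{"linear":[0,-0.06,0],"dr":[0,0,0],"hand":1},{"linear":[0,-0.06,0],"dr":[0,0,0],"hand":1}]'
python3 -c "
from h import *
bot.read_camera('side');go([.4532,.339,.12],90)"
```

```text
t: 26.93
eef_pos: [0.5354, -0.0515, 0.0684]
tool_rot: [-0.699, 0.699, -0.105, 0.104]
contact_force: [0.7, -0.0, -0.9]
gripper_width: 0.669
t: 27.6
eef_pos: [0.5361, -0.0516, 0.1293]
tool_rot: [0.7, -0.699, 0.104, -0.105]
contact_force: [1.0, 0.3, -0.1]
gripper_width: 1.001
t 27.65 tcp [ 0.5354 -0.0515  0.1284] curyaw 73.0 lin [-0.1927  0.0085  0.3494] dr [ -0. -17.   0.] q7 1.5
```

```bash
python3 -m crank '[{"linear":[-0.0193,0,0.035],"dr":[0,-2,0],"hand":1},{"linear":[-0.0386,0,0.07],"dr":[0,-4,0],"hand":1},{"linear":[-0.058,0,0.105],"dr":[0,-6,0],"hand":1},{"linear":[-0.077,0,0.14],"dr":[0,-8,0],"hand":1},{"linear":[-0.0965,0,0.175],"dr":[0,-10,0],"hand":1},{"linear":[-0.116,0,0.21],"dr":[0,-12,0],"hand":1},{"linear":[-0.135,0,0.245],"dr":[0,-14,0],"hand":1},{"linear":[-0.154,0,0.28],"dr":[0,-16,0],"hand":1},{"linear":[-0.1735,0,0.315],"dr":[0,-17,0],"hand":1},{"linear":[-0.1927,0.01,0.3494],"dr":[0,-17,0],"hand":1}]'
python3 -m crank '[{"linear":[0,0.03,0],"dr":[0,0,0],"hand":1},{"linear":[0,0.06,0],"dr":[0,0,0],"hand":1},{"linear":[0,0.07,0],"dr":[0,0,0],"hand":1},{"linear":[0,0.07,0],"dr":[0,0,0],"hand":1},{"linear":[0,0.07,0],"dr":[0,0,0],"hand":1},{"linear":[0,0.07,0],"dr":[0,0,0],"hand":1}]'
python3 -c "
from h import *
bot.read_camera('side');go([.4532,.339,.003],90)"
```

```text
t: 28.48
eef_pos: [0.453, 0.341, 0.1187]
tool_rot: [0.707, -0.707, -0.0, 0.0]
contact_force: [0.5, -0.0, -0.5]
gripper_width: 1.003
t: 28.98
eef_pos: [0.4546, 0.3386, 0.0497]
tool_rot: [0.707, -0.707, 0.0, -0.001]
contact_force: [0.6, -0.2, -0.2]
gripper_width: 1.0
t 29.03 tcp [0.4547 0.3388 0.05  ] curyaw 89.9 lin [-0.0016  0.047   0.0001] dr [-0.1 -0.1  0.1] q7 1.04
```

```bash
python3 -m crank '[{"linear":[-0.001,0.02,0],"dr":[0,0,0],"hand":1},{"linear":[-0.001,0.035,0],"dr":[0,0,0],"hand":1},{"linear":[-0.001,0.045,0],"dr":[0,0,0],"hand":1},{"linear":[-0.001,0.045,0],"dr":[0,0,0],"hand":1},{"linear":[-0.001,0.045,0],"dr":[0,0,0],"hand":-1},{"linear":[-0.001,0.045,0],"dr":[0,0,0],"hand":-1},{"linear":[-0.001,0.045,0],"dr":[0,0,0],"hand":-1},{"linear":[-0.001,0.045,0],"dr":[0,0,0],"hand":-1},{"linear":[-0.001,0.045,0],"dr":[0,0,0],"hand":-1},{"linear":[-0.001,0.045,0],"dr":[0,0,0],"hand":-1}]' 40
python3 -m crank '[{"linear":[0,-0.02,0],"dr":[0,0,0],"hand":-1},{"linear":[0,-0.05,0],"dr":[0,0,0],"hand":-1},{"linear":[0,-0.085,0],"dr":[0,0,0],"hand":-1},{"linear":[0,-0.125,0],"dr":[0,0,0],"hand":-1},{"linear":[0,-0.125,0],"dr":[0,0,0],"hand":-1},{"linear":[0,-0.125,0],"dr":[0,0,0],"hand":-1},{"linear":[0,-0.125,0],"dr":[0,0,0],"hand":-1}]'
python3 -c "
from h import *
bot.read_camera('side');go([.5355,-.051,.125],73)"
```

```text
t: 29.87
eef_pos: [0.4533, 0.3393, 0.0053]
tool_rot: [0.708, -0.707, -0.0, -0.001]
contact_force: [-1.6, -1.5, 6.7]
gripper_width: 0.675
t: 30.45
eef_pos: [0.4523, 0.3388, 0.1289]
tool_rot: [0.707, -0.707, -0.0, -0.0]
contact_force: [0.6, -0.8, -0.2]
gripper_width: 0.675
t 30.5 tcp [0.4518 0.3384 0.128 ] curyaw 90.0 lin [ 0.0837  0.0031 -0.3894] dr [ 0.  17.  -0.1] q7 0.99
```

```bash
python3 -m crank '[{"linear":[0.0084,0,-0.039],"dr":[0,2,0],"hand":-1},{"linear":[0.0167,0,-0.078],"dr":[0,4,0],"hand":-1},{"linear":[0.025,0,-0.117],"dr":[0,6,0],"hand":-1},{"linear":[0.0335,0,-0.156],"dr":[0,8,0],"hand":-1},{"linear":[0.042,0,-0.195],"dr":[0,10,0],"hand":-1},{"linear":[0.05,0,-0.234],"dr":[0,12,0],"hand":-1},{"linear":[0.0585,0,-0.273],"dr":[0,14,0],"hand":-1},{"linear":[0.067,0,-0.312],"dr":[0,16,0],"hand":-1},{"linear":[0.075,0,-0.351],"dr":[0,17,0],"hand":-1},{"linear":[0.0837,0,-0.389],"dr":[0,17,0],"hand":-1}]'
python3 -m crank '[{"linear":[0,0.01,0],"dr":[0,0,0],"hand":-1},{"linear":[0,0.02,0],"dr":[0,0,0],"hand":-1},{"linear":[0,0.02,0],"dr":[0,0,0],"hand":-1},{"linear":[0,0.02,0],"dr":[0,0,0],"hand":-1},{"linear":[0,0.02,0],"dr":[0,0,0],"hand":-1}]'
python3 -c "
from h import *
print(bot.get_obs()['gripper_width'])
bot.read_camera('side');bot.read_camera('side');go([.5355,-.051,.081],73)"
```

```text
t: 31.33
eef_pos: [0.5349, -0.0523, 0.1271]
tool_rot: [-0.699, 0.7, -0.106, 0.104]
contact_force: [0.1, 0.3, -1.5]
gripper_width: 0.674
t: 31.75
eef_pos: [0.5356, -0.0485, 0.108]
tool_rot: [0.7, -0.699, 0.104, -0.103]
contact_force: [-0.4, 1.1, -0.9]
gripper_width: 0.676
0.6761262190079053
t 31.85 tcp [ 0.5362 -0.0489  0.1086] curyaw 73.1 lin [-0.      0.0276 -0.0022] dr [-0.   0.1 -0. ] q7 1.52
```

```bash
python3 -m crank '[{"linear":[0,0.015,-0.0015],"dr":[0,0,0],"hand":-1},{"linear":[0,0.023,-0.0015],"dr":[0,0,0],"hand":-1},{"linear":[0,0.0275,-0.0015],"dr":[0,0,0],"hand":-1},{"linear":[0,0.0275,-0.0015],"dr":[0,0,0],"hand":-1},{"linear":[0,0.0275,-0.0015],"dr":[0,0,0],"hand":-1}]'
python3 -m crank '[{"linear":[0,0,0],"dr":[0,0,0],"hand":1},{"linear":[0,0,0],"dr":[0,0,0],"hand":1},{"linear":[0,0,0],"dr":[0,0,0],"hand":1},{"linear":[0,-0.03,0],"dr":[0,0,0],"hand":1},{"linear":[0,-0.07,0],"dr":[0,0,0],"hand":1},{"linear":[0,-0.11,0],"dr":[0,0,0],"hand":1},{"linear":[0,-0.15,0],"dr":[0,0,0],"hand":1},{"linear":[0,-0.15,0.1],"dr":[0,0,0],"hand":1},{"linear":[0,-0.15,0.1],"dr":[0,0,0],"hand":1},{"linear":[0,-0.15,0.1],"dr":[0,0,0],"hand":1}]'
python3 -c "
from h import *
t=bot.read_camera('top');cv2.imwrite('pics/t9.png',t);T=[(n,bot.place_of('top',n)) for n in('dome','dome_knob','ear0')]
s=bot.read_camera('side');cv2.imwrite('pics/s9.png',s);S=[(n,bot.place_of('side',n)) for n in('dome','dome_knob','ear0')]
z=dict(dome=0,dome_knob=.096,ear0=.008)
for c,L in(('top',T),('side',S)):
  for n,l in L: print(c,n,[(at(c,d['xy'],z[n]).round(3),round(d['score'],2)) for d in l][:4])
a=cv2.resize(t[130:280,330:530],None,fx=2,fy=2);b=cv2.resize(s[200:350,270:470],None,fx=2,fy=2)
cv2.imwrite('pics/v9.png',np.hstack([a,b]));go([.616,-.295,.2])"
```

```text
t: 32.27
eef_pos: [0.5356, -0.0514, 0.081]
tool_rot: [0.699, -0.699, 0.105, -0.104]
contact_force: [0.0, -0.3, -0.6]
gripper_width: 0.675
t: 33.1
eef_pos: [0.5665, 0.0504, 0.2323]
tool_rot: [0.701, -0.698, 0.102, -0.104]
contact_force: [-0.3, 0.8, -0.1]
gripper_width: 0.999
top dome [(array([ 0.617, -0.293,  0.   ]), 0.63), (array([ 0.659, -0.086,  0.   ]), 0.35)]
top dome_knob [(array([ 0.622, -0.292,  0.096]), 0.82)]
top ear0 [(array([ 0.621, -0.239,  0.008]), 0.55)]
side dome [(array([ 0.61 , -0.297,  0.   ]), 0.83), (array([ 0.372, -0.317,  0.   ]), 0.32)]
side dome_knob [(array([ 0.621, -0.284,  0.096]), 0.98), (array([ 0.572, -0.356,  0.096]), 0.47), (array([ 0.577, -0.305,  0.096]), 0.29)]
side ear0 [(array([ 0.611, -0.236,  0.008]), 0.71)]
t 33.5 tcp [0.5646 0.0423 0.2311] curyaw 72.8 lin [ 0.1486  0.0312 -0.3071] dr [ 0. -0. -0.] q7 1.26
```

View pics/v9.png

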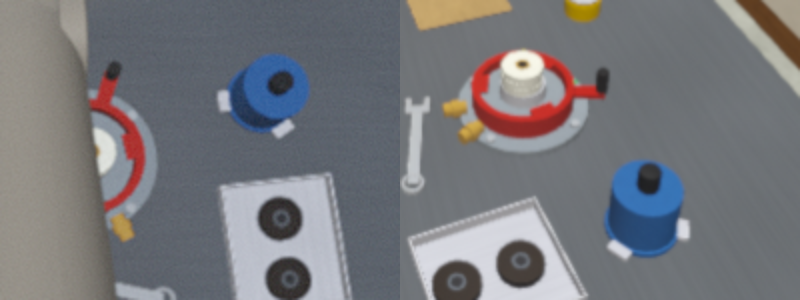

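```bash
python3 -m crank '[{"linear":[0.0165,0,-0.034],"dr":[0,0,0],"hand":0.3},{"linear":[0.033,0,-0.068],"dr":[0,0,0],"hand":0.3},{"linear":[0.05,0,-0.102],"dr":[0,0,0],"hand":0.3},{"linear":[0.066,0,-0.136],"dr":[0,0,0],"hand":0.3},{"linear":[0.0825,0.01,-0.17],"dr":[0,0,0],"hand":0.3},{"linear":[0.099,0.02,-0.204],"dr":[0,0,0],"hand":0.3},{"linear":[0.1155,0.03,-0.238],"dr":[0,0,0],"hand":0.3},{"linear":[0.132,0.05,-0.272],"dr":[0,0,0],"hand":0.3},{"linear":[0.149,0.07,-0.306],"dr":[0,0,0],"hand":0.3},{"linear":[0.149,0.08,-0.306],"dr":[0,0,0],"hand":0.3}]' 80
python3 -m crank '[{"linear":[0,0,0],"dr":[0,0,0],"hand":0.3},{"linear":[0,0,0],"dr":[0,0,0],"hand":0.3},{"linear":[0,0,0],"dr":[0,0,0],"hand":0.3}]'
python3 -c "
from h import *
t=bot.read_camera('top');s=bot.read_camera('side')
print([(d['xy'],d['score'],at('side',d['xy'],.096)) for d in bot.place_of('side','dome_knob')][:2])
go([.617,-.294,.081])"
```

```text
t: 34.33
eef_pos: [0.6145, -0.3024, 0.1495]
tool_rot: [-0.697, 0.701, -0.109, 0.108]
contact_force: [-1.6, -1.0, 0.6]
gripper_width: 0.652
t: 34.58
eef_pos: [0.6184, -0.2911, 0.1518]
tool_rot: [0.7, -0.699, 0.104, -0.104]
contact_force: [0.8, 0.2, 0.9]
gripper_width: 0.651
[([397.3, 286.5], 0.61, array([ 0.62607557, -0.29185333,  0.096     ]))]
t 34.73 tcp [ 0.6188 -0.2909  0.1523] curyaw 73.1 lin [-0.001   0.0713 -0.0036] dr [-0.  -0.   0.1] q7 1.9
```

```bash
python3 -m crank '[{"linear":[-0.001,0.02,-0.003],"dr":[0,0,0],"hand":0.3},{"linear":[-0.001,0.045,-0.003],"dr":[0,0,0],"hand":0.3},{"linear":[-0.001,0.065,-0.003],"dr":[0,0,0],"hand":0.3},{"linear":[-0.001,0.07,-0.003],"dr":[0,0,0],"hand":0.3},{"linear":[-0.001,0.07,-0.003],"dr":[0,0,0],"hand":-1},{"linear":[-0.001,0.07,-0.003],"dr":[0,0,0],"hand":-1},{"linear":[-0.001,0.07,-0.003],"dr":[0,0,0],"hand":-1},{"linear":[-0.001,0.07,-0.003],"dr":[0,0,0],"hand":-1},{"linear":[-0.001,0.07,-0.003],"dr":[0,0,0],"hand":-1},{"linear":[-0.001,0.07,-0.003],"dr":[0,0,0],"hand":-1}]' 80
python3 -m crank '[{"linear":[0,0,0],"dr":[0,0,0],"hand":-1},{"linear":[0,-0.02,0],"dr":[0,0,0],"hand":-1},{"linear":[0,-0.05,0],"dr":[0,0,0],"hand":-1},{"linear":[0,-0.08,0],"dr":[0,0,0],"hand":-1},{"linear":[0,-0.11,0],"dr":[0,0,0],"hand":-1},{"linear":[0,-0.11,0],"dr":[0,0,0],"hand":-1},{"linear":[0,-0.11,0],"dr":[0,0,0],"hand":-1},{"linear":[0,-0.11,0],"dr":[0,0,0],"hand":-1}]'
python3 -c "
from h import *
t=bot.read_camera('top');s=bot.read_camera('side');cv2.imwrite('pics/s10.png',s)
print([(d['xy'],d['score']) for d in bot.place_of('side','ear0')])
cv2.imwrite('pics/v10.png',cv2.resize(s[180:330,310:470],(640,600),interpolation=2))
go([.536,-.0515,.2])"
```

```text
t: 35.57
eef_pos: [0.6172, -0.2947, 0.0828]
tool_rot: [0.699, -0.699, 0.103, -0.105]
contact_force: [-0.3, 3.3, 6.1]
gripper_width: 0.301
t: 36.23
eef_pos: [0.615, -0.2943, 0.1896]
tool_rot: [0.7, -0.699, 0.105, -0.104]
contact_force: [-0.4, -0.1, -5.4]
gripper_width: 0.3
[([383.3, 265.8], 0.87)]
t 36.38 tcp [ 0.6148 -0.2941  0.1888] curyaw 73.0 lin [-0.1464 -0.0106  0.2089] dr [-0.   0.  -0.2] q7 1.89
```

View pics/v10.png

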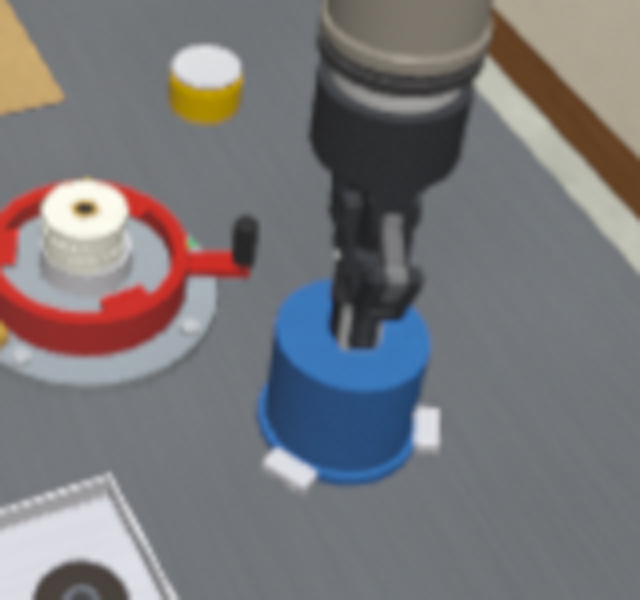

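```bash
python3 -c "
from h import *
c=bot.get_obs()['eef_pos'][:2]
for u in((382.5,297),(416.75,287)):
  X=at('side',u,.113);v=X[:2]-c;print(X,np.hypot(*v),np.degrees(np.arctan2(v[1],v[0])))"
python3 -m crank '[{"linear":[-0.01,-0.01,0.015],"dr":[0,-1,0],"hand":-1},{"linear":[-0.03,-0.012,0.043],"dr":[0,-2,0],"hand":-1},{"linear":[-0.05,-0.012,0.071],"dr":[0,-3,0],"hand":-1},{"linear":[-0.07,-0.012,0.1],"dr":[0,-4,0],"hand":-1},{"linear":[-0.09,-0.012,0.128],"dr":[0,-6,0],"hand":-1},{"linear":[-0.11,-0.012,0.157],"dr":[0,-8,0],"hand":-1},{"linear":[-0.13,-0.012,0.186],"dr":[0,-9,0],"hand":-1},{"linear":[-0.1464,-0.012,0.209],"dr":[0,-9,0],"hand":-1},{"linear":[-0.1464,-0.012,0.209],"dr":[0,-9,0],"hand":-1},{"linear":[-0.1464,-0.012,0.209],"dr":[0,-9,0],"hand":-1}]'
python3 -m crank '[{"linear":[0,0,0],"dr":[0,0,0],"hand":-1},{"linear":[0,0,0],"dr":[0,0,0],"hand":-1},{"linear":[0,0,0],"dr":[0,0,0],"hand":-1}]'
python3 -c "
from h import *
s=bot.read_camera('side');cv2.imwrite('pics/s11.png',s);t=bot.read_camera('top');cv2.imwrite('pics/t11.png',t)
print(bot.get_obs()['gripper_width'])
go([.536,-.0515,.125])
cv2.imwrite('pics/v11.png',cv2.resize(s[150:300,260:420],(640,600),interpolation=2))"
```

```text
[ 0.5726468  -0.32242784  0.113     ] 0.05079933894092407 -146.1081605941006
[ 0.66047498 -0.31869732  0.113     ] 0.051863595159095444 -28.310837583108945
t: 37.22
eef_pos: [0.5363, -0.0499, 0.2021]
tool_rot: [0.706, -0.705, 0.049, -0.047]
contact_force: [0.1, -0.3, -4.2]
gripper_width: 0.301
t: 37.47
eef_pos: [0.5372, -0.0536, 0.2028]
tool_rot: [-0.705, 0.706, -0.05, 0.05]
contact_force: [1.0, -0.3, -4.2]
gripper_width: 0.3
0.29850514089741076
t 37.57 tcp [ 0.5372 -0.0533  0.2029] curyaw 81.9 lin [-0.0015  0.0779  0.0016] dr [ 0. -0. -0.] q7 1.59
```

View pics/v11.png

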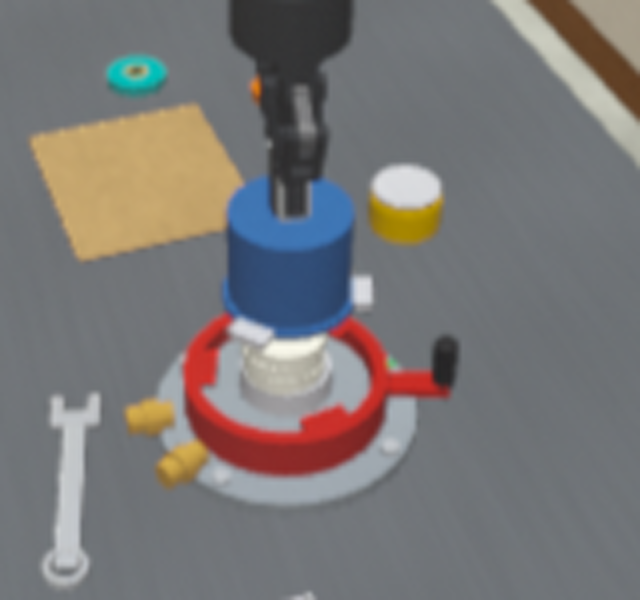

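```bash
python3 -m crank '[{"linear":[-0.001,0.015,0.001],"dr":[0,0,0],"hand":-1},{"linear":[-0.001,0.03,0.001],"dr":[0,0,0],"hand":-1},{"linear":[-0.001,0.045,0.001],"dr":[0,0,0],"hand":-1},{"linear":[-0.001,0.06,0.001],"dr":[0,0,0],"hand":-1},{"linear":[-0.001,0.065,0.001],"dr":[0,0,0],"hand":-1},{"linear":[-0.001,0.065,0.001],"dr":[0,0,0],"hand":-1},{"linear":[-0.001,0.065,0.001],"dr":[0,0,0],"hand":-1}]'
python3 -c "
from h import *
for u in((322.75,232.5),(350.5,222.5)):
  X=at('side',u,.127);v=X[:2]-[.5372,-.0533];print(X,np.hypot(*v),np.degrees(np.arctan2(v[1],v[0])))
s=bot.read_camera('side');print([(d['xy'],d['score']) for d in bot.place_of('side','ear0')])
for d in bot.place_of('side','ear0'):
  X=at('side',d['xy'],.063);v=X[:2]-[.536,-.0515];print(np.hypot(*v),np.degrees(np.arctan2(v[1],v[0])))
go([.536,-.0515,.117])"
```

```text
t: 38.15
eef_pos: [0.5366, -0.0514, 0.1383]
tool_rot: [-0.705, 0.705, -0.05, 0.05]
contact_force: [-0.7, -0.1, -3.8]
gripper_width: 0.302
[ 0.50083967 -0.08776572  0.127     ] 0.05009949540799878 -136.53230675357622
[ 0.58647292 -0.07024268  0.127     ] 0.052104463783179594 -18.975721937855862
[([329.9, 244.3], 0.23)]
0.023688462687444727 -115.31802724346865
t 38.3 tcp [ 0.5371 -0.0512  0.139 ] curyaw 82.0 lin [-0.0011  0.022  -0.0005] dr [-0.  -0.   0.1] q7 1.64
```

Ears sit at -137° and -18°, which matches the wanted -137.4° and -17.4°. Next I lower the dome and watch the force.

```bash
python3 -m crank '[{"linear":[-0.0005,0.006,0],"dr":[0,0,0],"hand":-1},{"linear":[-0.0005,0.011,0],"dr":[0,0,0],"hand":-1},{"linear":[-0.0005,0.016,0],"dr":[0,0,0],"hand":-1},{"linear":[-0.0005,0.02,0],"dr":[0,0,0],"hand":-1},{"linear":[-0.0005,0.022,0],"dr":[0,0,0],"hand":-1},{"linear":[-0.0005,0.022,0],"dr":[0,0,0],"hand":-1},{"linear":[-0.0005,0.022,0],"dr":[0,0,0],"hand":-1}]'
python3 -m crank '[{"linear":[0,0.0015,0],"dr":[0,0,0],"hand":-1},{"linear":[0,0.0015,0],"dr":[0,0,0],"hand":-1},{"linear":[0,0.0015,0],"dr":[0,0,0],"hand":-1}]'
python3 -c "
from h import *
go([.536,-.0515,.117]);print(bot.get_obs()['contact_force'])"
```

```text
t: 38.88
eef_pos: [0.5355, -0.0505, 0.1167]
tool_rot: [0.706, -0.705, 0.05, -0.049]
contact_force: [-5.7, 2.9, 9.3]
gripper_width: 0.302
t: 39.13
eef_pos: [0.5355, -0.0503, 0.1165]
tool_rot: [0.706, -0.705, 0.05, -0.049]
contact_force: [-10.7, 4.5, 23.4]
gripper_width: 0.302
t 39.13 tcp [ 0.5355 -0.0503  0.1165] curyaw 82.0 lin [ 0.0007 -0.0005 -0.0011] dr [-0.1  0.  -0.1] q7 1.66
[-10.71678236   4.53613968  23.39002882]
```

```bash
python3 -m crank '[{"linear":[0,-0.001,0],"dr":[0,0,0],"hand":0.3},{"linear":[0,-0.001,0],"dr":[0,0,0],"hand":0.3},{"linear":[0,-0.001,0],"dr":[0,0,0],"hand":0.3},{"linear":[0,-0.001,0],"dr":[0,0,0],"hand":0.3},{"linear":[0,-0.03,0],"dr":[0,0,0],"hand":0.3},{"linear":[0,-0.06,0],"dr":[0,0,0],"hand":0.3},{"linear":[0.05,-0.06,0],"dr":[0,0,0],"hand":0.3},{"linear":[0.1,-0.06,0],"dr":[0,0,0],"hand":0.3},{"linear":[0.1,-0.06,0],"dr":[0,0,0],"hand":0.3},{"linear":[0.1,-0.06,0],"dr":[0,0,0],"hand":0.3}]'
python3 -c "
from h import *
s=bot.read_camera('side');t=bot.read_camera('top');cv2.imwrite('pics/s12.png',s);cv2.imwrite('pics/t12.png',t)
go([.6457,-.0862,.1],72.6)
cv2.imwrite('pics/v12.png',np.hstack([cv2.resize(x,(400,480),interpolation=2) for x in(t[150:270,325:425],s[180:300,280:380])]))"
```

```text
t: 39.97
eef_pos: [0.6387, -0.0651, 0.1745]
tool_rot: [-0.705, 0.706, -0.048, 0.05]
contact_force: [-0.4, 0.3, -0.3]
gripper_width: 0.65
t 40.07 tcp [ 0.6347 -0.0652  0.1737] curyaw 82.0 lin [ 0.0139  0.0737 -0.0192] dr [ 0.   9.4 -0.1] q7 1.67
```

View pics/v12.png

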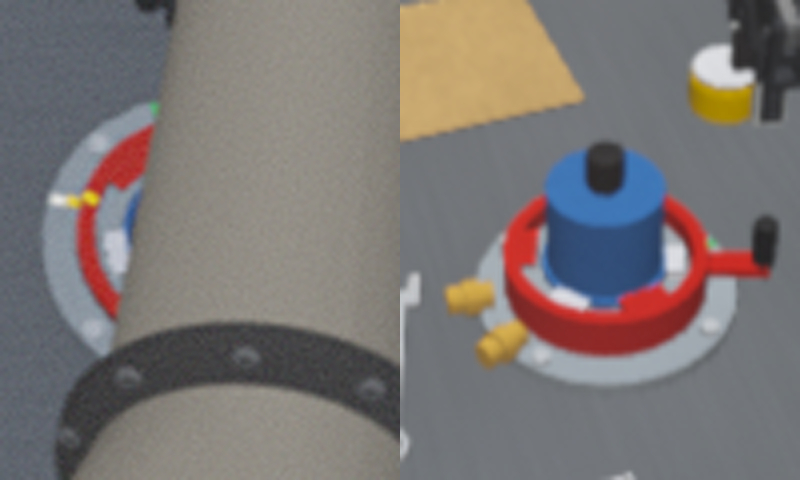

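```bash
python3 -m crank '[{"linear":[0.014,0,-0.019],"dr":[0,5,0],"hand":0.2},{"linear":[0.014,0.02,-0.019],"dr":[0,9.4,0],"hand":0.2},{"linear":[0.014,0.04,-0.019],"dr":[0,9.4,0],"hand":0.2},{"linear":[0.014,0.065,-0.019],"dr":[0,9.4,0],"hand":0.2},{"linear":[0.014,0.065,-0.019],"dr":[0,9.4,0],"hand":0.2},{"linear":[0.014,0.065,-0.019],"dr":[0,9.4,0],"hand":0.2},{"linear":[0.014,0.065,-0.019],"dr":[0,9.4,0],"hand":0.2}]'
python3 -c "
from h import *
go([.6457,-.0862,.048],72.6)"
```

```text
t: 40.65
eef_pos: [0.6461, -0.0858, 0.1107]
tool_rot: [0.699, -0.699, 0.107, -0.107]
contact_force: [0.2, -1.0, 0.0]
gripper_width: 0.601
t 40.65 tcp [ 0.6461 -0.0858  0.1107] curyaw 72.6 lin [-0.0003  0.0627 -0.0005] dr [-0. -0.  0.] q7 1.59
```

```bash
python3 -m crank '[{"linear":[0,0.03,0],"dr":[0,0,0],"hand":0.2},{"linear":[0,0.055,0],"dr":[0,0,0],"hand":0.2},{"linear":[0,0.0625,0],"dr":[0,0,0],"hand":0.2},{"linear":[0,0.0625,0],"dr":[0,0,0],"hand":-1},{"linear":[0,0.0625,0],"dr":[0,0,0],"hand":-1},{"linear":[0,0.0625,0],"dr":[0,0,0],"hand":-1},{"linear":[0,0.0625,0],"dr":[0,0,0],"hand":-1},{"linear":[0,0.0625,0],"dr":[0,0,0],"hand":-1},{"linear":[0,0.0625,0],"dr":[0,0,0],"hand":-1}]' 60
python3 -c "
from h import *
o=bot.get_obs();p=o['eef_pos'];v=p[:2]-[.536,-.0515];print(o['gripper_width'],o['contact_force'],np.hypot(*v),np.degrees(np.arctan2(v[1],v[0])));go(p)"
```

```text
t: 41.4
eef_pos: [0.6474, -0.0862, 0.0492]
tool_rot: [0.699, -0.699, 0.106, -0.108]
contact_force: [-1.8, -0.0, 7.0]
gripper_width: 0.189
0.18899478755326793 [-1.83983336e+00 -5.48814703e-03  7.03239580e+00] 0.11664098759990621 -17.292417567640538
t 41.4 tcp [ 0.6474 -0.0862  0.0492] curyaw 72.6 lin [0. 0. 0.] dr [-0.  -0.   0.2] q7 1.63
```

```bash
python3 -m crank '[{"linear":[-0.0002,0,-0.006],"dr":[0,3,0],"hand":-1},{"linear":[-0.0008,0,-0.012],"dr":[0,6,0],"hand":-1},{"linear":[-0.0017,0,-0.0179],"dr":[0,9,0],"hand":-1},{"linear":[-0.0028,0,-0.0238],"dr":[0,12,0],"hand":-1},{"linear":[-0.0043,0,-0.0296],"dr":[0,15,0],"hand":-1},{"linear":[-0.0061,0,-0.0353],"dr":[0,18,0],"hand":-1},{"linear":[-0.0082,0,-0.041],"dr":[0,21,0],"hand":-1},{"linear":[-0.0106,0,-0.0465],"dr":[0,24,0],"hand":-1},{"linear":[-0.0132,0,-0.0518],"dr":[0,27,0],"hand":-1},{"linear":[-0.0162,0,-0.0571],"dr":[0,30,0],"hand":-1}]'
python3 -m crank '[{"linear":[-0.0002,0,-0.006],"dr":[0,3,0],"hand":-1},{"linear":[-0.0008,0,-0.012],"dr":[0,6,0],"hand":-1},{"linear":[-0.0017,0,-0.0179],"dr":[0,9,0],"hand":-1},{"linear":[-0.0028,0,-0.0238],"dr":[0,12,0],"hand":-1},{"linear":[-0.0043,0,-0.0296],"dr":[0,15,0],"hand":-1},{"linear":[-0.0061,0,-0.0353],"dr":[0,18,0],"hand":-1},{"linear":[-0.0082,0,-0.041],"dr":[0,21,0],"hand":-1},{"linear":[-0.0106,0,-0.0465],"dr":[0,24,0],"hand":-1},{"linear":[-0.0132,0,-0.0518],"dr":[0,27,0],"hand":-1},{"linear":[-0.0162,0,-0.0571],"dr":[0,30,0],"hand":-1}]'
python3 -m crank '[{"linear":[0,0,0],"dr":[0,0,0],"hand":-1},{"linear":[0,0,0],"dr":[0,0,0],"hand":-1}]'
python3 -c "
from h import *
o=bot.get_obs();p=o['eef_pos'];v=p[:2]-[.536,-.0515];print(o['gripper_width'],o['contact_force'],np.hypot(*v),np.degrees(np.arctan2(v[1],v[0])));go(p)
s=bot.read_camera('side');cv2.imwrite('pics/s13.png',s)
h=cv2.cvtColor(s,cv2.COLOR_BGR2HSV)
def cen(lo,hi,box):
  m=cv2.inRange(h,lo,hi);k=np.zeros_like(m);k[box[1]:box[3],box[0]:box[2]]=1;y,x=np.nonzero(m*k);return len(x),np.r_[x.mean(),y.mean()] if len(x) else None
for n,lo,hi,z in(('yellow',(22,130,120),(34,255,255),.051),('green',(45,90,80),(80,255,255),.012)):
  k,u=cen(lo,hi,(300,205,380,275));print(n,k,u)
  if k: X=at('side',u,z);w=X[:2]-[.536,-.0515];print(X,np.hypot(*w),np.degrees(np.arctan2(w[1],w[0])))"
```

```text
t: 42.23
eef_pos: [0.6157, -0.1351, 0.0493]
tool_rot: [0.648, -0.647, 0.283, -0.286]
contact_force: [1.3, 1.9, 7.2]
gripper_width: 0.194
t: 43.07
eef_pos: [0.5626, -0.1628, 0.0492]
tool_rot: [0.552, -0.551, 0.441, -0.444]
contact_force: [0.5, -0.4, 7.4]
gripper_width: 0.191
t: 43.23
eef_pos: [0.5614, -0.1631, 0.0492]
tool_rot: [0.552, -0.551, 0.441, -0.443]
contact_force: [-2.9, -1.1, 10.5]
gripper_width: 0.188
0.18758835309196892 [-2.89421795 -1.12772423 10.52513903] 0.11449539425491817 -77.1821956066157
t 43.23 tcp [ 0.5614 -0.1631  0.0492] curyaw 12.6 lin [0. 0. 0.] dr [-0.2 -0.   0.1] q7 0.96
yellow 4 [306.5 262.5]
[ 0.4467893  -0.11110103  0.051     ] 0.1072885419445425 -146.25339637790913
green 0 None
```

```bash
python3 -m crank '[{"linear":[0,0,0],"dr":[0,0,0],"hand":0.2},{"linear":[0,0,0],"dr":[0,0,0],"hand":0.2},{"linear":[0,0,0],"dr":[0,0,0],"hand":0.2},{"linear":[0,-0.03,0],"dr":[0,0,0],"hand":0.2},{"linear":[0,-0.07,0],"dr":[0,0,0],"hand":0.2},{"linear":[0,-0.11,0],"dr":[0,0,0],"hand":0.2},{"linear":[0,-0.15,0],"dr":[0,0,0],"hand":0.2},{"linear":[0,-0.18,0],"dr":[0,0,0],"hand":0.2}]'
python3 -m crank '[{"linear":[0.04,-0.02,0],"dr":[0,0,0],"hand":0.2},{"linear":[0.08,-0.02,0],"dr":[0,0,0],"hand":0.2},{"linear":[0.12,-0.02,0],"dr":[0,0,0],"hand":0.2},{"linear":[0.15,-0.02,0],"dr":[0,0,0],"hand":0.2},{"linear":[0.18,-0.02,0],"dr":[0,0,0],"hand":0.2},{"linear":[0.18,-0.02,0],"dr":[0,0,0],"hand":0.2},{"linear":[0.18,-0.02,0],"dr":[0,0,0],"hand":0.2}]'
python3 -c "
from h import *
go([0.6,0,.2])
s=bot.read_camera('side');t=bot.read_camera('top');cv2.imwrite('pics/s14.png',s);cv2.imwrite('pics/t14.png',t)
cv2.imwrite('pics/v14.png',np.hstack([cv2.resize(t[150:270,325:425],(400,480),interpolation=2),cv2.resize(s[190:310,280:380],(400,480),interpolation=2)]))"
```

```text
t: 43.95
eef_pos: [0.561, -0.1625, 0.2302]
tool_rot: [0.552, -0.551, 0.442, -0.443]
contact_force: [1.1, 0.3, -0.2]
gripper_width: 0.6
t: 44.53
eef_pos: [0.5989, -0.3399, 0.2467]
tool_rot: [-0.551, 0.551, -0.443, 0.443]
contact_force: [0.2, 0.6, 0.4]
gripper_width: 0.603
t 44.53 tcp [ 0.5989 -0.3399  0.2467] curyaw 12.4 lin [-0.3318  0.0464  0.0741] dr [0.1 0.  0. ] q7 1.04
```

View pics/v14.png

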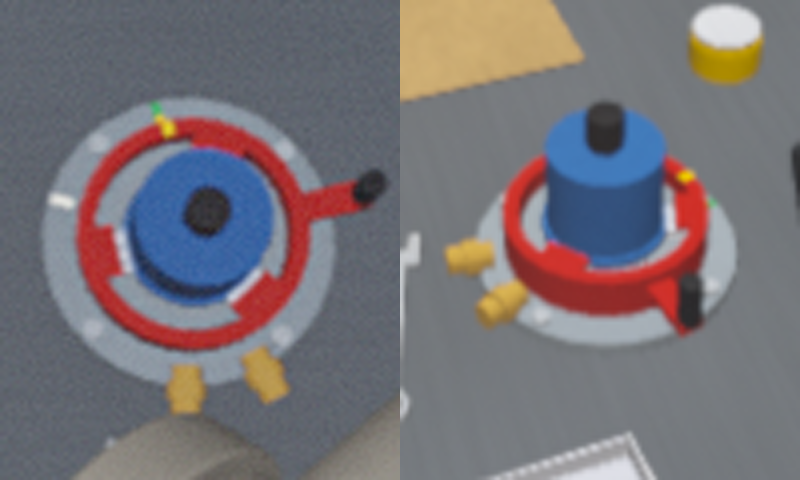

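```bash
python3 -c "
from h import *
for n,u,z in(('ptr',(167,126),.051),('green',(156.5,109),.012),('white',(62,201),.012)):
  X=at('top',(325+u[0]/4,150+u[1]/4),z);w=X[:2]-[.536,-.0515];print(n,np.degrees(np.arctan2(w[1],w[0])),np.hypot(*w))
bot.hand_in()"
```

```text
ptr 12.463505557733635 0.0694746704093287
green 11.696474361244205 0.09037867158348456
white 72.43673437789178 0.08785670427646157
the job is handed in; nothing more can be done
```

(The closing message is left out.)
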